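# Re-aim and pin a clamped hose fitting

### The arm

A 6-joint arm with a two-finger parallel gripper is mounted at the origin on a cart in front of the work surface, level with it; the furniture and walls round the work are solid. World frame = base frame: x ahead of the robot, y to its left, z up, the work surface at z = 0. Lengths are in m, angles in rad, forces in N, time in s.
With the tool pointing down it reaches from about 0.3 to 0.825 m from the base axis. Payload 5.4 kg.
Tool frame: the origin (TCP) lies midway between the tips of the shut fingers; the grasp point (between the pads) lies 19 mm behind it (grasp_offset is the y of the grasp point in the tool frame, in m); y points along the fingers, z is the direction in which the jaws open and shut, and the axes are right-handed (so a half turn about y gives the same grasp; the last joint's range is limited). The gripper opens to 92 mm and grips with 3 to 60 N. Pads are 20 mm wide; open, the fingers measure 128 mm over their backs; the gripper's body (75 mm by 189 mm) begins 69 mm behind the grasp point.
Start: joints at [0.941, 0.158, 1.597, -0, 1.386, -0.21], TCP at [0.234, 0.525, 0.215] pointing down, gripper open.
Joint ranges: [-2.91, 2.91], [-0.94, 2.29], [0.18, 2.7], [-1.29, 4.43], [0.17, 2.64], [-3, 3]. Speed limits (rad/s): [2.57, 2.57, 3.14, 3.14, 3.14, 3.14].

### API

Orientations are given as a rotation vector (axis times angle).
In Python, from bench import state, get_image, sign_off, grasp_offset gives the robot as it stands.
- The arm moves only by the tool servo_tool, never from a script. Its arguments are lists of equal length, an entry for each row: "linear": the shift along the tool's x, y, z in m, a list of three; "spin": the turn about the tool's y in degrees; "fingers": the opening, from 0 (shut) to 1 (fully open). In form: {"linear": [[x, y, z], ...], "spin": [spin, ...], "fingers": [fingers, ...]}. A call has 1 to 10 rows; each row shifts and turns the commanded pose from where the row before left it, along the tool's axes as they then stand; what a row does not reach is not made up. A row lasts 1/10 s, in which the tool goes at most 50 mm and 8.59 degrees, less where a joint would pass 70% of its speed; a pose out of reach is approached as far as the arm can. A call is refused whole if a number of a shift passes 0.05 or a number of a turn 8.59, either way. A call with a gripper value outside its range is refused whole. The fingers move at their own pace and stop on an object; "squeeze" is the grip in N (left out, the last holds). Time passes only in rows, so rows that do not move let the fingers close. It gives the time, the measured TCP pose, the force and the opening at its end, in the units of the state.
- state(): the state, without advancing time (a new reading comes with each control period).
- get_image(name): name is "scene" or "top" or "wrist"; returns a dict with "frame" (384x512x3 uint8, red, green, blue), "fovy" (degrees; the focal length in pixels is half the picture's height over the tangent of half this angle, whatever the lens; pixels are square), "cx", "cy" (the principal point, pixels), "extrinsics" (4x4, takes a point from world to camera coordinates). Camera axes: x right, y down, z forward; pixel columns grow to the right and rows downward; lengths in m; the calibration is good to about 2 mm. The wrist camera is an equidistant fisheye: a pixel r from the principal point sees the ray r / f radians off the axis. A picture is of the moment at which its call begins. There is no depth.
- sign_off(): hands the job in, once; it reports no verdict.
The state is a dict: "time": time; "joints": joint angles; "joint_velocities": joint speeds; "tau": joint torques, N m; "ee_pos": TCP position; "ee_rot": TCP orientation; "wrist_force": force on the tool from outside, world axes, zero at the start; "ft_torque": the same for the moment, N m; "gripper_width": finger opening in m.
Only numpy, scipy, OpenCV 4.12 (cv2) and the standard library are available. Lean on these libraries where they do the work, as an engineer would, in place of code of your own. Each camera call takes 0.05 s, during which the arm holds its last target.

### The job

Re-aim the steel hose fitting held in the screw clamp: back the clamp screw off about a quarter turn (never as much as half a turn), swing the nozzle round until the hole through the fitting lines up with the hole in the clamp's bracket, and push the steel pin from its holder home through both, until the shoulder of its square handle meets the bracket. Leave the pin there and turn the screw back as tight as it was. Do not knock or shift the glassware and the crucible standing about.

Things in the scene. Friction and masses are not known exactly. Their poses are not given: they have to be found in the camera images.
- clamp: grey screw clamp fixed to the bench; origin on the swivel axis at bench level, z up. Base plate x -67..83, y -56..56, 10 thick; column x 47..73, y -22..22, 90 high; overarm x -19..73, y -17..17, z 74..90; upright aluminium bracket plate x -21..21, y -36..-28, z 10..58 with a 12.5 mm hole through it along y at x 0, z 34. The pin goes in from the -y side along +y
- bracket_hole (a point): centre of the mouth of the bracket's hole on its outer (-y) face, 34 mm above the bench; axes as clamp
- fitting (a joint): angle (rad) of the steel fitting about the clamp's vertical axis: 0 = its hole lines up with the bracket's (nozzle on the clamp's -x side); positive = clockwise from above (nozzle towards the clamp's +y). Starts 0.55 to 1.25. Held fast (10 N or more at the nozzle to slip it) while the screw is tight; when slack about 1 N moves it and it stays where left
- nozzle (a point): axis of the fitting's upright barbed nozzle (17 mm dia, z 57..86), 72 mm above the bench, 90 mm from the swivel axis; turns with the fitting. The fitting is a 36 mm square block (z 16..52) on the swivel axis with a 12.5 mm hole right through it at z 34, at right angles to the 14 mm pipe that carries the nozzle
- screw (a joint): turn of the clamp screw (rad): 0 = tight (starts -0.1 to 0.15); positive = loosened, counter-clockwise from above, rising 1.6 mm per rad. The grip on the fitting is gone from about 1.0; it counts as backed off above 1.15, as tight below 0.25; stop at -0.35. Needs up to 0.2 N m and stays where left
- screw_handle (a point): centre of the screw's dark bar handle on the swivel axis, 114 mm above the bench; the bar lies along this point's x axis, 50 long, 12 wide (y), 22 high (z 103..125); turns with the screw
- pin: loose steel pin, about 70 g; origin on its axis at the shoulder where shank meets handle. Round shank 10 mm dia, 50 long, along -x, its last 7 mm tapered; square handle 16 x 16, 50 long, along +x. Starts level in the holder, handle inside, only the shank showing (axis 12 mm above the bench); lying on the bench its axis is 8 mm up
- pin_shoulder (a point): the shoulder of the pin (its origin): on the axis, in the plane of the handle's front face
- pin_holder: aluminium pocket fixed to the bench, 56 (x) x 32 (y) x 28 mm, foot 60 mm wide at its back; origin at the centre of its underside; roofed, open only at its -x end (x -28), 20 x 20 mm inside, floor 4 mm thick. The pin slides out along the holder's -x
- beaker_50: bystander: glass beaker, 49 mm wide, 59 high; origin at the centre of its underside
- weighing_bottle: bystander: glass weighing bottle, 36 mm dia, 52 high; origin at the centre of its underside
- crucible: bystander: white crucible, 41 mm dia, 32 high; origin at the centre of its underside
- flat_flask: bystander: flat-bottomed flask, 63 mm dia, 125 high, behind the clamp; origin at the centre of its underside
Not all that is in view belongs to the job. Leave any green look-alike of the clamp alone.

How it is judged:
By the outcome, as a careful person would: the job done as asked, in the order asked, and still so for the second after the job is handed in, with the robot touching nothing.
It also fails if it takes over 72 s, if anything falls off the work surface, if the arm or the gripper's body presses on something with over 40 N, if the wrist force passes 120 N, or if a joint passes its speed limit or range.

## Working session

There is one attempt and no reset: what is moved stays moved. The work goes in short steps, Python scripts to look and compute and a tool call to move; the robot and the scene stay as the last step left them, time stands still between calls to the robot, and variables do not carry over. Pictures are saved under pics/ and viewed, and the job is handed in when it is done.

Besides the shell and the picture viewer there is one more tool, called after "Emit:" as name([rows], argument=value, ...), one row to a line, values as JSON. servo_tool: Moves the arm, as the interface text tells. Its arguments: {"type":"object","properties":{"linear":{"type":"array","items":{"type":"array","items":{"type":"number"}}},"spin":{"type":"array","items":{"type":"number"}},"fingers":{"type":"array","items":{"type":"number"}},"squeeze":{"type":"number"}},"required":["linear","spin","fingers"]}

```bash
mkdir -p pics; ls; cat > h.py <<'E'
import numpy as np, cv2
from bench import state, get_image, sign_off, grasp_offset
def snap(n,f):
    d=get_image(n); cv2.imwrite('pics/'+f+'.png',cv2.cvtColor(d['frame'],cv2.COLOR_RGB2BGR))
    np.savez('pics/'+f+'.npz',**{k:np.array(v) for k,v in d.items()}); return d
def load(f): 
    return dict(np.load('pics/'+f+'.npz'))
def foc(d): return d['frame'].shape[0]/2/np.tan(np.radians(float(d['fovy']))/2)
def ray(d,u,v,fish=False):
    f=foc(d); x=np.array([u-d['cx'],v-d['cy']],float)
    if fish:
        r=np.hypot(*x); t=r/f; c=np.array([*(x/max(r,1e-9)*np.sin(t)),np.cos(t)])
    else: c=np.array([x[0]/f,x[1]/f,1])
    E=np.array(d['extrinsics']); R=E[:3,:3]; o=-R.T@E[:3,3]; return o,R.T@(c/np.linalg.norm(c))
def onz(d,u,v,z,fish=False):
    o,r=ray(d,u,v,fish); return o+r*(z-o[2])/r[2]
def proj(d,p,fish=False):
    E=np.array(d['extrinsics']); c=E[:3,:3]@np.array(p)+E[:3,3]; f=foc(d)
    if fish:
        s=np.hypot(c[0],c[1]); t=np.arctan2(s,c[2]); return np.array([d['cx']+f*t*c[0]/s,d['cy']+f*t*c[1]/s])
    return np.array([d['cx']+f*c[0]/c[2],d['cy']+f*c[1]/c[2]])
E
python3 - <<'E'
from h import *
for n in ['scene','top','wrist']:
    d=snap(n,n+'0'); print(n,d['fovy'],d['cx'],d['cy'],np.round(d['extrinsics'],3).tolist())
print(state(),grasp_offset)
E
```

```text
pics
scene 55.3888645623109 254.7123057304179 189.66563677810393 [[0.528, -0.849, 0.011, -0.207], [-0.56, -0.358, -0.747, 0.428], [0.638, 0.388, -0.665, 1.013], [0.0, 0.0, 0.0, 1.0]]
top 55.34124769166602 258.6108837491416 185.9796518436675 [[0.023, -1.0, -0.02, 0.114], [-0.989, -0.02, -0.149, 0.593], [0.149, 0.023, -0.989, 1.384], [0.0, 0.0, 0.0, 1.0]]
wrist 65.70646984690485 256.9035391614652 194.64441591329185 [[0.405, 0.914, -0.002, -0.573], [0.888, -0.393, 0.237, -0.028], [0.216, -0.098, -0.971, 0.389], [0.0, 0.0, 0.0, 1.0]]
{'time': 0.15, 'joints': array([ 9.40894362e-01,  1.58911364e-01,  1.59792944e+00, -1.63486239e-06,
        1.38622328e+00, -2.10087818e-01]), 'joint_velocities': array([ 0.00076955, -0.00312902, -0.00105842, -0.00029918, -0.00058239,
       -0.00038267]), 'tau': array([ 9.78942116e-04, -3.85912979e+01, -3.22435248e+01,  7.01601966e-02,
        3.50177090e-02, -1.07963879e-04]), 'ee_pos': array([0.23408396, 0.52466026, 0.21384791]), 'ee_rot': array([-1.54694752,  0.32981633, -0.32887033]), 'wrist_force': array([ 0.13478516,  0.29946893, -0.41608537]), 'ft_torque': array([-0.00781051, -0.01979464,  0.01938621]), 'gripper_width': 0.09170264038782681} -0.0187
```

View pics/scene0.png

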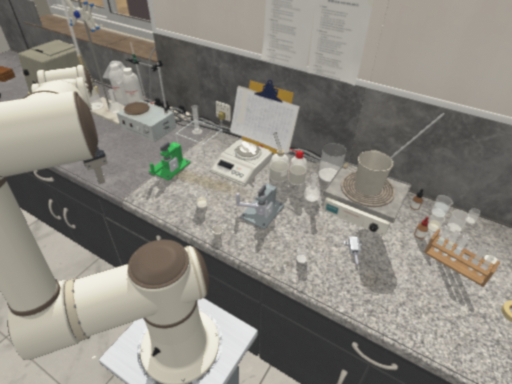

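View pics/top0.png

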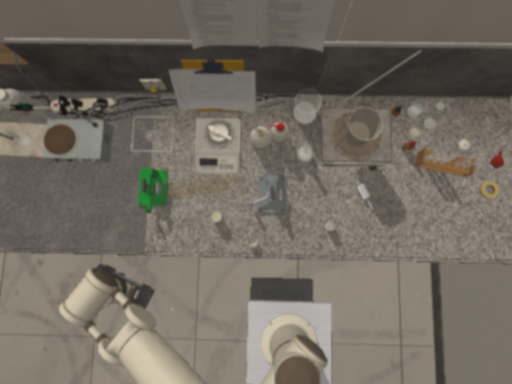

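View pics/wrist0.png

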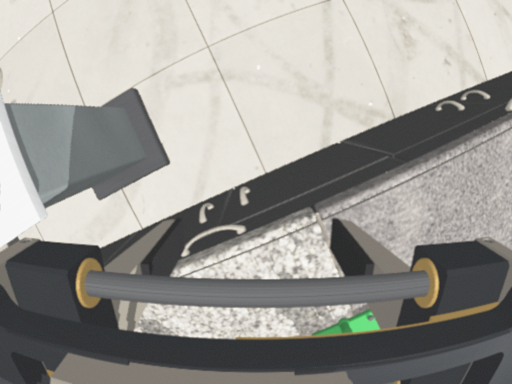

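The grey clamp is at top (270,195) and scene (262,205). The green look-alike is at top (153,188). The likely holder is at top (364,193). Zooming in to check.

```bash
python3 - <<'E'
import cv2
a=cv2.imread('pics/top0.png'); b=cv2.imread('pics/scene0.png')
cv2.imwrite('pics/z1.png',cv2.resize(a[120:260,200:400],None,fx=4,fy=4,interpolation=cv2.INTER_CUBIC))
cv2.imwrite('pics/z2.png',cv2.resize(b[140:280,190:390],None,fx=4,fy=4,interpolation=cv2.INTER_CUBIC))
E
```

```text
(no output)
```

View pics/z1.png

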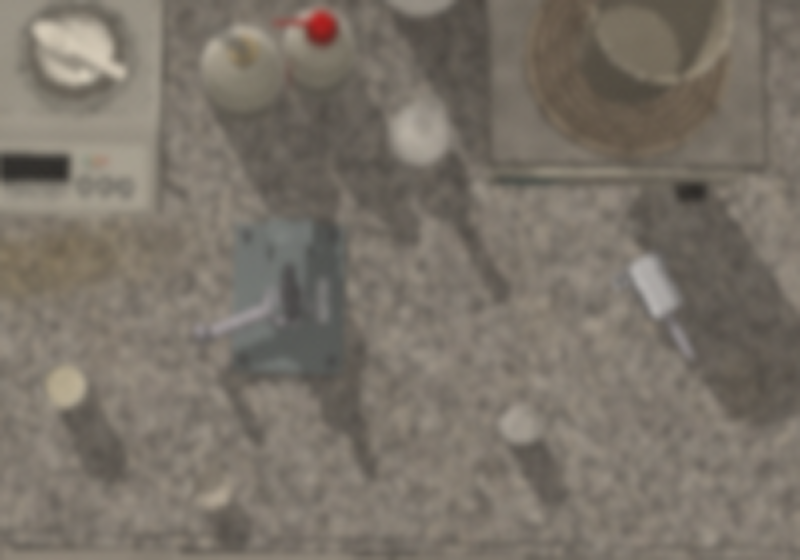

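View pics/z2.png

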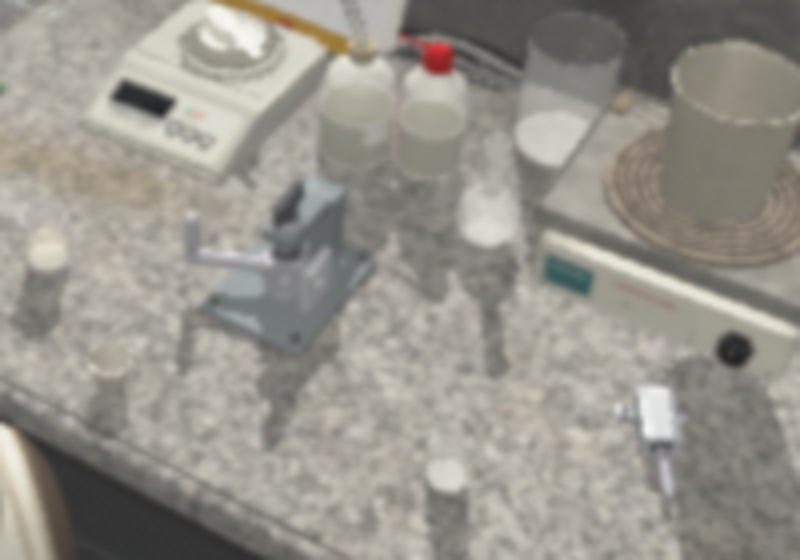

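```bash
python3 - <<'E'
from h import *
from scipy.spatial.transform import Rotation as R
t=load('top0'); s=load('scene0'); w=load('wrist0')
def T(u,v,z): return np.round(onz(t,200+u/4,120+v/4,z),3)
def S(u,v,z): return np.round(onz(s,190+u/4,140+v/4,z),3)
print('handle',T(290,292,.125),S(290,205,.12))
print('nozzle',T(200,333,.086),S(191,215,.086))
print('base corners',T(235,220,.01),T(345,220,.01),T(345,375,.01),T(235,375,.01))
print('pin tip',T(690,355,.012),S(670,495,.012),'hold',T(655,285,.028),S(657,405,.028))
for n,u,v,z in [('wb',67,388,.05),('215',215,495,.03),('520',520,425,.03),('420 flask',420,135,.1)]: print(n,T(u,v,z))
for n,u,v in [('a',47,270),('b',110,360),('c',447,490),('d',488,240)]: print(n,S(u,v,0))
st=state(); M=R.from_rotvec(st['ee_rot']).as_matrix(); print(np.round(M,3))
E=w['extrinsics']; o=-E[:3,:3].T@E[:3,3]; print('cam in tool',M.T@(o-st['ee_pos']),'axis',M.T@E[2,:3])
E
```

```text
handle [0.554 0.073 0.125] [0.55  0.067 0.12 ]
nozzle [0.518 0.156 0.086] [0.522 0.155 0.086]
base corners [0.641 0.127 0.01 ] [0.643 0.017 0.01 ] [0.487 0.015 0.01 ] [0.485 0.124 0.01 ]
pin tip [ 0.514 -0.323  0.012] [ 0.517 -0.323  0.012] hold [ 0.581 -0.286  0.028] [ 0.589 -0.282  0.028]
wb [0.466 0.285 0.05 ]
215 [0.368 0.14  0.03 ]
520 [ 0.441 -0.153  0.03 ]
420 flask [ 0.71  -0.048  0.1  ]
a [0.459 0.283 0.   ]
b [0.398 0.162 0.   ]
c [ 0.431 -0.162  0.   ]
d [ 0.728 -0.06   0.   ]
[[ 0.913 -0.001  0.408]
 [-0.408 -0.001  0.913]
 [-0.    -1.    -0.001]]
cam in tool [-0.06650929 -0.16953464 -0.00104527] axis [2.37416397e-01 9.71407974e-01 4.52165131e-05]
```

Emit:
servo_tool([
  [0.035,-0.009,-0.019],
  [0.035,-0.009,-0.019],
  [0.035,-0.009,-0.019],
  [0.035,-0.009,-0.019],
  [0.035,-0.009,-0.019],
  [0.035,-0.009,-0.019],
  [0.035,-0.009,-0.019],
  [0.035,-0.009,-0.019],
  [0.035,-0.009,-0.019],
  [0.035,-0.009,-0.019],
], spin=[0,0,0,0,0,0,0,0,0,0], fingers=[1,1,1,1,1,1,1,1,1,1])

```text
time: 1.15
ee_pos: [0.4771, 0.2074, 0.3047]
ee_rot: [-1.546, 0.33, -0.329]
wrist_force: [-0.2, -0.5, -0.4]
gripper_width: 0.0919
```

Emit:
servo_tool([
  [0.035,0,-0.019],
  [0.035,0,-0.019],
  [0.035,0,-0.019],
  [0.035,0,-0.019],
  [0.035,0,-0.019],
  [0,0,0],
  [0,0,0],
  [0,0,0],
], spin=[0,0,0,0,0,-8,-8,-8], fingers=[1,1,1,1,1,1,1,1])

```text
time: 1.95
ee_pos: [0.5976, 0.0504, 0.3039]
ee_rot: [-1.571, -0.002, 0.004]
wrist_force: [-0.4, -0.6, -0.2]
gripper_width: 0.0924
```

```bash
python3 - <<'E'
from h import *
from scipy.spatial.transform import Rotation as R
d=snap('wrist','w1'); snap('top','t1');snap('scene','s1')
st=state();print(st['ee_pos'],st['joints'],np.round(R.from_rotvec(st['ee_rot']).as_matrix(),3))
f=cv2.imread('pics/w1.png');cv2.imwrite('pics/w1z.png',cv2.resize(f,(800,600),interpolation=cv2.INTER_CUBIC))
E
```

```text
[0.59747596 0.05080941 0.30421452] [-1.16496706e-01  1.79819824e-01  1.39766039e+00  3.62259332e-05
  1.56483202e+00 -1.68336899e+00] [[ 1.    -0.001  0.004]
 [-0.004  0.     1.   ]
 [-0.001 -1.     0.   ]]
```

View pics/w1z.png

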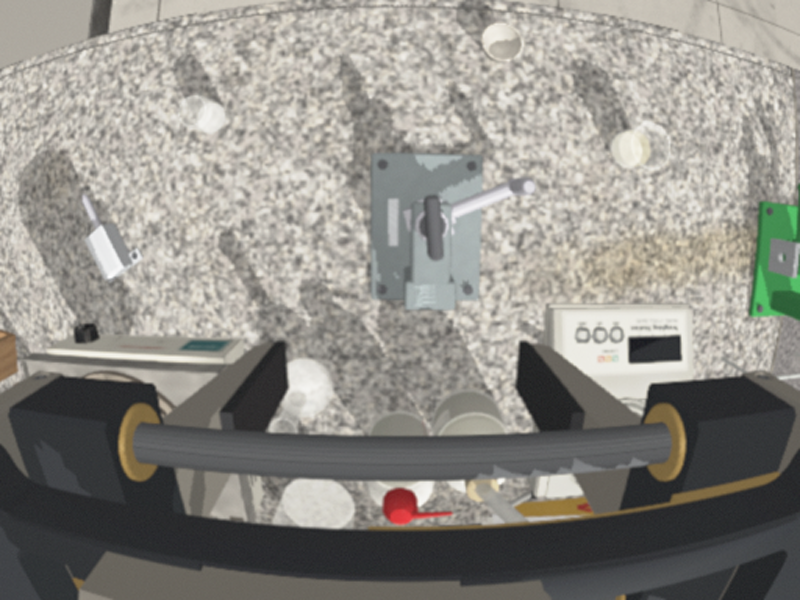

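```bash
python3 - <<'E'
import cv2
f=cv2.imread('pics/w1.png');cv2.imwrite('pics/c1.png',cv2.resize(f[90:205,225:350],None,fx=5.2,fy=5.2,interpolation=cv2.INTER_CUBIC))
cv2.imwrite('pics/c2.png',cv2.resize(f[115:185,40:105],None,fx=8,fy=8,interpolation=cv2.INTER_CUBIC))
E
```

```text
(no output)
```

View pics/c1.png

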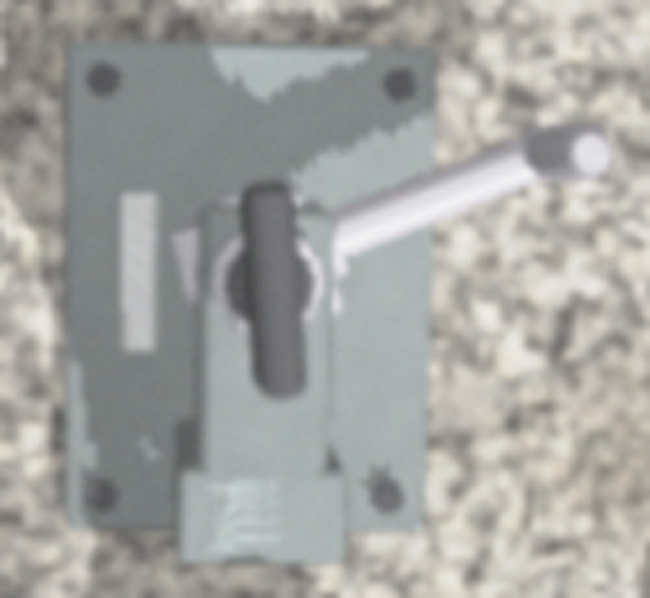

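View pics/c2.png

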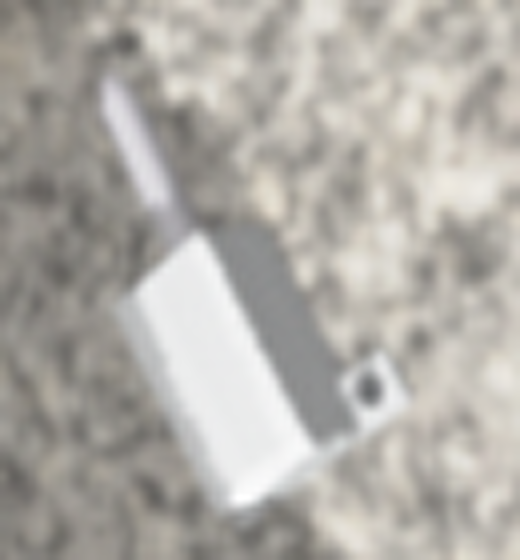

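```bash
python3 - <<'E'
from h import *
d=load('w1')
def P(u,v,z): return onz(d,225+u/5.2,90+v/5.2,z,True)
def Q(u,v,z): return onz(d,40+u/8,115+v/8,z,True)
r=lambda a:np.round(a,4)
hb=[P(268,185,.125),P(282,397,.125)]; print('bar',r(hb[0]),r(hb[1]),r((hb[0]+hb[1])/2),np.degrees(np.arctan2(*(hb[1]-hb[0])[[1,0]])),np.linalg.norm(hb[1]-hb[0]))
br=[P(120,193,.058),P(155,193,.058),P(157,352,.058),P(122,352,.058)]
for b in br: print('br',r(b))
print('brc',r(sum(br)/4))
bc=[P(66,45,.01),P(437,48,.01),P(422,528,.01),P(68,526,.01)]
for b in bc: print('base',r(b))
print('nozzle',r(P(592,153,.086)))
print('col top',[r(P(*q,.09)) for q in [(180,562),(345,562),(328,205),(205,200)]])
for n,q in dict(tip=((112,80),.012),root=((180,228),.012),a=((132,295),.028),b=((198,235),.028),c=((320,450),.028),dd=((232,508),.028)).items(): print(n,r(Q(*q[0],q[1])))
for n,u,v,z in [('wb',210,115,.05),('cruc',502,40,.032),('beak',645,147,.03)]: print(n,r(onz(d,u*.64,v*.64,z,True)))
# same in top views
t=load('t1')
E
```

```text
bar [0.5328 0.0721 0.125 ] [0.5809 0.076  0.125 ] [0.5569 0.074  0.125 ] 4.6495273317651105 0.04834267487953456
br [0.5356 0.037  0.058 ]
br [0.5356 0.0463 0.058 ]
br [0.5786 0.0471 0.058 ]
br [0.5786 0.0376 0.058 ]
brc [0.5571 0.042  0.058 ]
base [0.4916 0.0193 0.01  ]
base [0.4905 0.1299 0.01  ]
base [0.6379 0.1294 0.01  ]
base [0.638  0.0197 0.01  ]
nozzle [0.522  0.1575 0.086 ]
col top [array([0.6288, 0.0534, 0.09  ]), array([0.6286, 0.0959, 0.09  ]), array([0.5376, 0.0893, 0.09  ]), array([0.5369, 0.0589, 0.09  ])]
tip [ 0.5149 -0.3206  0.012 ]
root [ 0.5503 -0.3019  0.012 ]
a [ 0.5636 -0.3054  0.028 ]
b [ 0.5514 -0.2846  0.028 ]
c [ 0.5997 -0.2549  0.028 ]
dd [ 0.612  -0.2815  0.028 ]
wb [ 0.4495 -0.1338  0.05  ]
cruc [0.3747 0.1455 0.032 ]
beak [0.4696 0.3011 0.03  ]
```

Emit:
servo_tool([
  [-0.041,0,0.0234],
  [0,0,0],
  [0,0,0],
  [0,0,0],
  [0,0,0],
  [0,0,0],
  [0,0,0],
  [0,0,0],
  [0,0,0],
  [0,0,0],
], spin=[0,8.5,8.5,8.5,8.5,8.5,8.5,8.5,8.5,8.5], fingers=[1,1,1,1,1,1,1,1,1,1])

```text
time: 3.1
ee_pos: [0.5565, 0.0744, 0.3045]
ee_rot: [-1.308, 1.042, -1.042]
wrist_force: [0.6, -0.2, 0.1]
gripper_width: 0.0915
```

Emit:
servo_tool([
  [0,0.01,0],
  [0,0.01,0],
  [0,0.01,0],
  [0,0.01,0],
  [0,0.01,0],
  [0,0.01,0],
  [0,0.01,0],
  [0,0.01,0],
  [0,0.01,0],
  [0,0.01,0],
], spin=[8.5,8.5,8.5,8.5,8.5,8.5,8.5,8.5,8.5,8.5], fingers=[1,1,1,1,1,1,1,1,1,1])

```text
time: 4.1
ee_pos: [0.5565, 0.0744, 0.2041]
ee_rot: [-0.324, 2.053, -2.053]
wrist_force: [0.3, -0.4, 0.3]
gripper_width: 0.0918
```

Emit:
servo_tool([
  [0,0,0],
  [0,0,0],
  [0,0,0],
], spin=[7,6.6,0], fingers=[1,0.6,0.6])

```text
time: 4.4
ee_pos: [0.5565, 0.0744, 0.2044]
ee_rot: [-0.089, 2.18, -2.18]
wrist_force: [-0.4, 0.0, -0.3]
gripper_width: 0.078
```

```bash
python3 - <<'E'
from h import *
from scipy.spatial.transform import Rotation as R
d=snap('wrist','w2')
st=state();M=R.from_rotvec(st['ee_rot']).as_matrix();print(st['ee_pos'],st['joints'],np.degrees(np.arctan2(M[1,0],M[0,0])),st['gripper_width'])
f=cv2.imread('pics/w2.png');cv2.imwrite('pics/w2z.png',cv2.resize(f,(800,600),interpolation=cv2.INTER_CUBIC))
E
```

```text
[0.55654903 0.07436474 0.20454639] [-8.23627791e-02  1.31313791e-01  1.64722028e+00 -7.22796260e-07
  1.36317851e+00  1.40343087e+00] -175.12969658449308 0.07353696399818331
```

View pics/w2z.png

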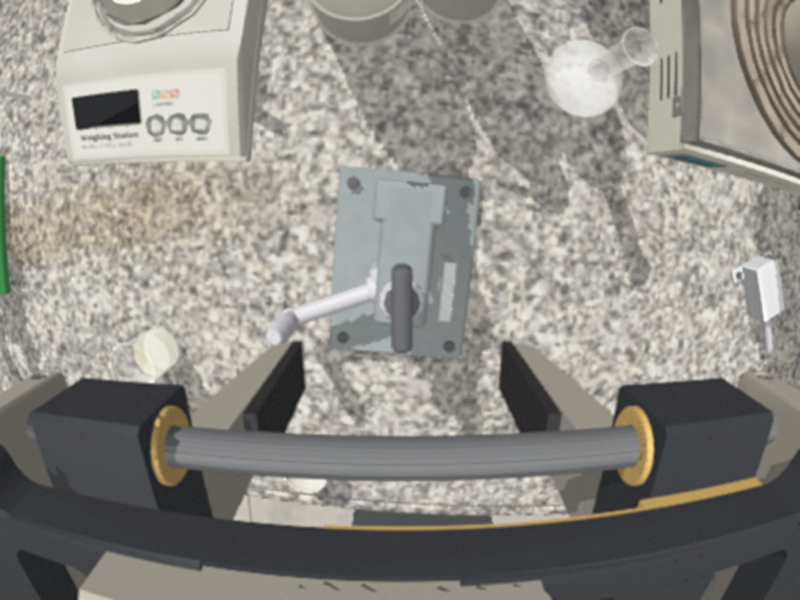

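Emit:
servo_tool([
  [0,0.03,0],
  [0,0.03,0],
  [0,0.03,0],
  [0,0.0175,0],
  [0,0,0],
  [0,0,0],
  [0,0,0],
  [0,0,0],
], spin=[0,0,0,0,0,0,0,0], fingers=[0.5,0.4,0.4,0.4,0.3,0,0,0], squeeze=35)

```text
time: 5.25
ee_pos: [0.5575, 0.0746, 0.0984]
ee_rot: [-0.09, 2.177, -2.177]
wrist_force: [1.0, 2.3, -0.7]
gripper_width: 0.0202
```

Emit:
servo_tool([
  [0,0,0],
  [0,0,0],
  [0,0,0],
], spin=[0,0,0], fingers=[0,0,0])

```text
time: 5.55
ee_pos: [0.5575, 0.0745, 0.0983]
ee_rot: [-0.09, 2.177, -2.177]
wrist_force: [-1.2, 2.9, 5.2]
gripper_width: 0.0198
```

The jaws stopped at 20 mm, on the round hub below the bar rather than on the 12 mm bar. I'll open, raise the tool and regrip.

Emit:
servo_tool([
  [0,0,0],
  [0,0,0],
  [0,-0.009,0],
  [0,0,0],
  [0,0,0],
  [0,0,0],
  [0,0,0],
], spin=[0,0,0,0,0,0,0], fingers=[0.4,0.4,0.4,0.1,0,0,0])

```text
time: 6.25
ee_pos: [0.5565, 0.0745, 0.106]
ee_rot: [-0.092, 2.179, -2.178]
wrist_force: [0.5, 1.2, 1.4]
gripper_width: 0.012
```

```bash
python3 - <<'E'
from h import *
from scipy.spatial.transform import Rotation as R
d=snap('wrist','w3')
st=state();M=R.from_rotvec(st['ee_rot']).as_matrix();print(st['ee_pos'],st['joints'],np.degrees(np.arctan2(M[1,0],M[0,0])),st['gripper_width'],st['wrist_force'],st['ft_torque'])
E
```

```text
[0.55649366 0.07451159 0.10596681] [-8.23651881e-02  2.31986695e-01  1.73713286e+00  4.81219848e-04
  1.17284777e+00  1.40373253e+00] -175.15781245897773 0.011710251115221035 [-0.39609283  1.0394262  -0.63275045] [ 0.20846062  0.22380912 -0.06539984]
```

View pics/w3.png

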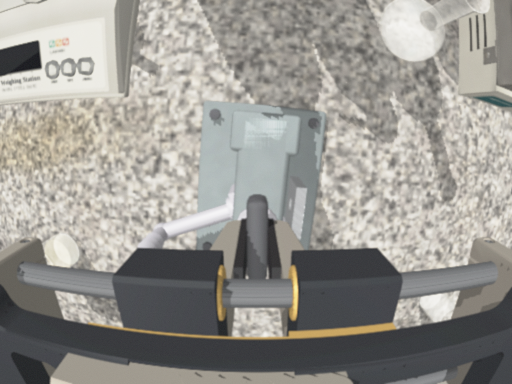

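Emit:
servo_tool([
  [0,-0.0002,0],
  [0,-0.0002,0],
  [0,-0.0002,0],
  [0,-0.0003,0],
  [0,-0.0002,0],
  [0,-0.0002,0],
  [0,-0.0002,0],
  [0,-0.0002,0],
  [0,-0.0003,0],
  [0,-0.0002,0],
], spin=[-8,-8,-8,-8,-8,-8,-8,-8,-8,-8], fingers=[0,0,0,0,0,0,0,0,0,0])

```text
time: 7.3
ee_pos: [0.5571, 0.074, 0.1081]
ee_rot: [-1.168, 1.27, -1.272]
wrist_force: [2.1, -0.1, -1.7]
gripper_width: 0.0114
```

Emit:
servo_tool([
  [0,0,0],
  [0,0,0],
  [0,0,0],
  [0,-0.03,0],
  [0,-0.05,0],
  [0,-0.05,0],
  [0,0,0],
], spin=[0,0,0,0,0,0,0], fingers=[0,0.6,0.6,0.6,0.6,0.6,0.6])

```text
time: 8.0
ee_pos: [0.5608, 0.0741, 0.2471]
ee_rot: [-1.154, 1.265, -1.283]
wrist_force: [-0.3, -0.2, 0.7]
gripper_width: 0.0547
```

```bash
python3 - <<'E'
from h import *
from scipy.spatial.transform import Rotation as R
d=snap('wrist','w4')
st=state();M=R.from_rotvec(st['ee_rot']).as_matrix();print(st['ee_pos'],st['joints'],np.degrees(np.arctan2(M[1,0],M[0,0])),st['gripper_width'],st['wrist_force'],st['ft_torque'])
f=cv2.imread('pics/w4.png');cv2.imwrite('pics/w4z.png',cv2.resize(f,(800,600),interpolation=cv2.INTER_CUBIC))
E
```

```text
[0.55907327 0.07415569 0.24306604] [-8.23894289e-02  1.04300717e-01  1.60015972e+00  4.32364466e-05
  1.42838134e+00  8.95800030e-03] -95.23413264981708 0.05505487116207994 [-0.90339055 -0.05516311 -0.56603425] [-0.04645116  0.10268036 -0.09250523]
```

View pics/w4z.png

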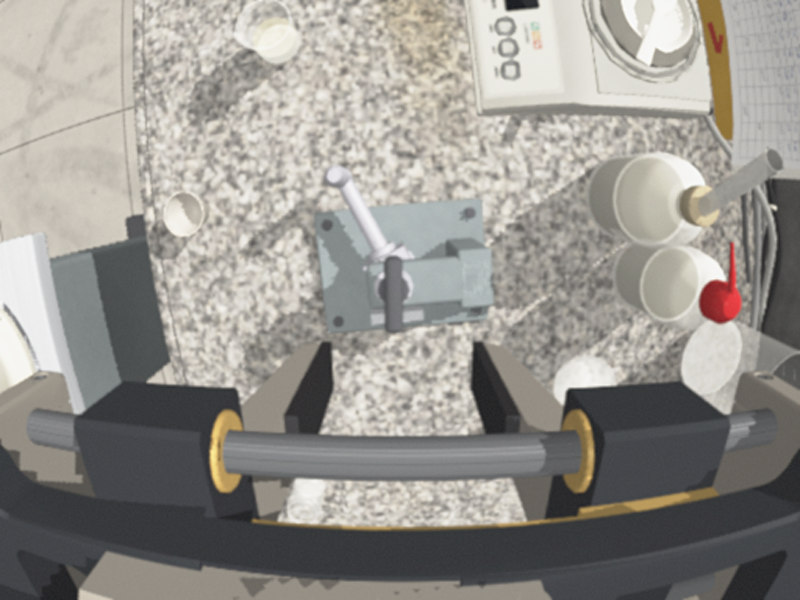

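Emit:
servo_tool([
  [0,0,0],
  [0,0,0],
  [0,0,0],
  [0,0,0],
  [-0.045,0,0],
  [-0.045,0,0],
  [0,0.05,0],
  [0,0.05,0],
  [0,0,0],
], spin=[-7,-7,-7,-7,0,0,0,0,0], fingers=[0.6,0.6,0.6,0.6,0.6,0.6,0.6,0.6,0.6])

```text
time: 8.95
ee_pos: [0.5146, 0.157, 0.1297]
ee_rot: [-1.383, 0.924, -0.901]
wrist_force: [-2.0, -0.4, 0.2]
gripper_width: 0.0551
```

```bash
python3 - <<'E'
from h import *
from scipy.spatial.transform import Rotation as R
d=snap('wrist','w5')
st=state();M=R.from_rotvec(st['ee_rot']).as_matrix();print(st['ee_pos'],st['joints'],np.degrees(np.arctan2(M[1,0],M[0,0])),st['gripper_width'])
E
```

```text
[0.51776368 0.15701464 0.13412958] [ 7.10084132e-02  1.55414869e-01  1.76546761e+00 -5.18172362e-05
  1.23102481e+00 -3.27175613e-01] -67.18564805702171 0.055218899944534265
```

View pics/w5.png

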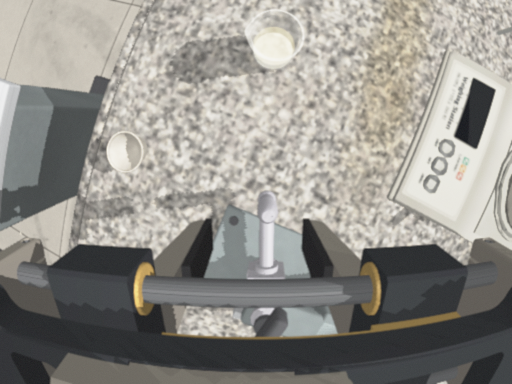

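```bash
python3 - <<'E'
from h import *
d=load('w5'); print(onz(d,268,199,.086,True), proj(d,(.522,.1575,.086),True)); st=state(); print(st['ee_pos'],st['joint_velocities'])
E
```

```text
[0.51673644 0.16931802 0.086     ] [268.14438035 215.64463561]
[0.51776368 0.15701464 0.13412958] [-0.00913528 -0.05712713 -0.10862574  0.0021791   0.01225337 -0.0033853 ]
```

Emit:
servo_tool([
  [0,0.04,0],
  [0,0.043,0],
  [0,0,0],
  [0,0,0],
  [0,0,0],
  [0,0,0],
  [0,0,0],
  [0,0,0],
], spin=[0,0,0,0,0,0,0,0], fingers=[0.5,0.5,0.3,0,0,0,0,0], squeeze=5)

```text
time: 9.8
ee_pos: [0.5241, 0.1573, 0.0583]
ee_rot: [-1.369, 0.907, -0.914]
wrist_force: [-0.5, -0.5, 7.3]
gripper_width: 0.016
```

```bash
python3 - <<'E'
from h import *
from scipy.spatial.transform import Rotation as R
d=snap('wrist','w6')
st=state();M=R.from_rotvec(st['ee_rot']).as_matrix();print(st['ee_pos'],np.degrees(np.arctan2(M[1,0],M[0,0])),st['gripper_width'],st['wrist_force'])
E
```

```text
[0.52407979 0.15733953 0.05827682] -67.15013660624841 0.015576261907490582 [-0.27661856 -0.83462812  6.64600328]
```

View pics/w6.png

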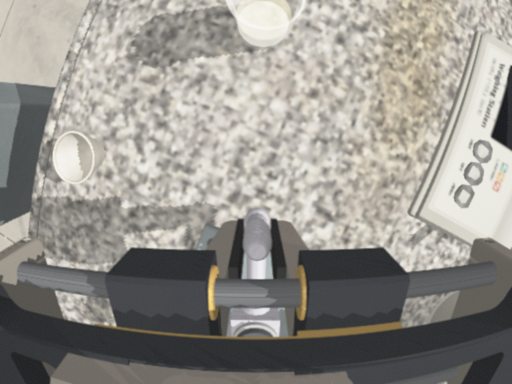

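Emit:
servo_tool([
  [0,-0.003,0],
  [0.0006,0,-0.0105],
  [0.0006,0,-0.0105],
  [0.0006,0,-0.0105],
  [0.0006,0,-0.0105],
  [0.0006,0,-0.0105],
  [0.0006,0,-0.0105],
  [0.0006,0,-0.0105],
  [0.0006,0,-0.0105],
  [0.0006,0,-0.0105],
], spin=[0,-6.7,-6.7,-6.7,-6.7,-6.7,-6.7,-6.7,-6.7,-6.7], fingers=[0,0,0,0,0,0,0,0,0,0])

```text
time: 10.85
ee_pos: [0.4683, 0.0848, 0.0595]
ee_rot: [-1.569, 0.088, -0.093]
wrist_force: [3.2, 0.3, 0.7]
gripper_width: 0.016
```

Emit:
servo_tool([
  [0.0006,0,-0.0105],
  [0,0,-0.002],
  [0,0,0],
  [0,0,0],
], spin=[-6.7,0,0,0], fingers=[0,0,0,0])

```text
time: 11.25
ee_pos: [0.4676, 0.0728, 0.0593]
ee_rot: [-1.571, 0.002, -0.005]
wrist_force: [1.5, -0.5, 4.3]
gripper_width: 0.0156
```

Emit:
servo_tool([
  [0,0,0.0014],
  [0,0,0],
  [0,0,0],
  [0,0,0],
  [0,-0.047,0],
  [0,-0.047,0],
  [0,-0.047,0],
  [0,0,0],
], spin=[0,0,0,0,0,0,0,0], fingers=[0,0,0.5,0.5,0.5,0.5,0.5,0.5])

```text
time: 12.05
ee_pos: [0.4701, 0.0739, 0.2058]
ee_rot: [-1.572, -0.007, -0.011]
wrist_force: [1.3, -0.4, -0.0]
gripper_width: 0.0462
```

```bash
python3 - <<'E'
from h import *
from scipy.spatial.transform import Rotation as R
d=snap('wrist','w7')
st=state();M=R.from_rotvec(st['ee_rot']).as_matrix();print(st['ee_pos'],np.degrees(np.arctan2(M[1,0],M[0,0])),st['gripper_width'],st['wrist_force'])
E
```

```text
[0.46829199 0.07401631 0.20228419] -0.1576055864193692 0.04597383150421592 [ 0.07594424  0.34995934 -0.24355134]
```

View pics/w7.png

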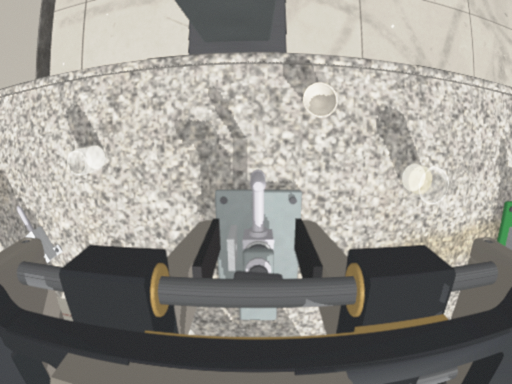

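The nozzle now points straight toward the robot: its top is at (258,180) and the pipe is vertical in the picture. Next I go to the pin.

Emit:
servo_tool([
  [0.008,0,-0.042],
  [0.008,0,-0.042],
  [0.008,0,-0.042],
  [0.008,0,-0.042],
  [0.008,0,-0.042],
  [0.008,0,-0.042],
  [0.007,0,-0.042],
  [0.007,0,-0.042],
  [0.007,0,-0.047],
], spin=[0,0,0,0,0,0,0,0,0], fingers=[0.5,0.5,0.5,0.5,0.5,0.5,0.5,0.5,0.5])

```text
time: 13.0
ee_pos: [0.5335, -0.3093, 0.1962]
ee_rot: [-1.567, 0.005, 0.001]
wrist_force: [0.4, -0.1, 0.1]
gripper_width: 0.0461
```

Emit:
servo_tool([
  [0,0,0],
  [0,0,0],
  [0,0,0],
  [0,0,0],
  [0,0,0],
  [0,0,0],
], spin=[-7,-7,-7,-7,0,0], fingers=[0.5,0.5,0.5,0.5,0.5,0.5])

```text
time: 13.6
ee_pos: [0.5338, -0.3084, 0.1974]
ee_rot: [-1.535, -0.377, 0.38]
wrist_force: [0.6, -0.4, 0.3]
gripper_width: 0.0461
```

```bash
python3 - <<'E'
from h import *
from scipy.spatial.transform import Rotation as R
d=snap('wrist','w8')
st=state();M=R.from_rotvec(st['ee_rot']).as_matrix();print(st['ee_pos'],st['joints'],np.degrees(np.arctan2(M[1,0],M[0,0])),st['gripper_width'],st['wrist_force'])
f=cv2.imread('pics/w8.png');cv2.imwrite('pics/c8.png',cv2.resize(f[130:300,180:340],None,fx=3.5,fy=3.5,interpolation=cv2.INTER_CUBIC))
E
```

```text
[ 0.53395298 -0.30857931  0.19785657] [-7.19708299e-01  2.78920401e-01  1.48980145e+00  3.88146183e-05
  1.37541648e+00 -2.77397741e+00] 27.70057597234253 0.04597011983590992 [ 0.66901382 -0.3572328  -0.33140072]
```

View pics/c8.png

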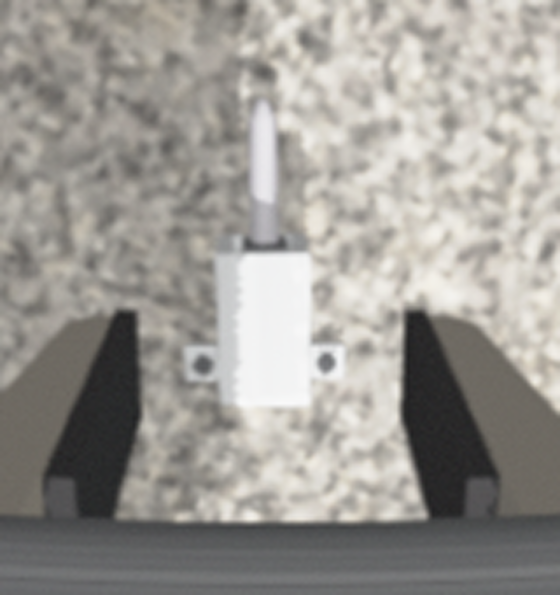

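```bash
python3 - <<'E'
from h import *
from scipy.spatial.transform import Rotation as R
d=load('w8'); st=state(); M=R.from_rotvec(st['ee_rot']).as_matrix()
for n,u,v,z in [('tip',262.5,98,.012),('shaft',265,205,.012),('root',265,243,.012),('hf',263,252,.028),('hb',263,406,.028)]:
    p=onz(d,180+u/3.5,130+v/3.5,z,True); print(n,np.round(p,4),np.round(M.T@(p-st['ee_pos']),4))
E
```

```text
tip [ 0.5117 -0.3224  0.012 ] [-0.0259  0.1859 -0.0023]
shaft [ 0.5446 -0.3041  0.012 ] [ 0.0117  0.1858 -0.0014]
root [ 0.5567 -0.2977  0.012 ] [ 0.0254  0.1858 -0.0014]
hf [ 0.5561 -0.2988  0.028 ] [ 0.0243  0.1698 -0.0021]
hb [ 0.6062 -0.2725  0.028 ] [ 0.0808  0.1698 -0.002 ]
```

Emit:
servo_tool([
  [0,0.045,-0.002],
  [0,0.045,0],
  [0,0.045,0],
  [0,0.045,0],
  [0,0,0],
  [0,0,0],
], spin=[0,0,0,0,0,0], fingers=[0.5,0.5,0.5,0.5,0.5,0.4])

```text
time: 14.25
ee_pos: [0.5352, -0.3107, 0.0194]
ee_rot: [-1.536, -0.38, 0.381]
wrist_force: [-0.1, -0.5, 0.7]
gripper_width: 0.04
```

Emit:
servo_tool([
  [0,0.0115,0],
  [0,0,0],
  [0,0,0],
  [0,0,0],
  [0,0,0],
  [0,0,0],
  [0,0,0],
  [0,0,0],
], spin=[0,0,0,0,0,0,0,0], fingers=[0.4,0.3,0.2,0,0,0,0,0], squeeze=15)

```text
time: 15.05
ee_pos: [0.5359, -0.3114, 0.0084]
ee_rot: [-1.538, -0.382, 0.381]
wrist_force: [-0.0, 0.2, 3.2]
gripper_width: 0.0094
```

Emit:
servo_tool([
  [0,0,0],
  [0,0.003,0],
  [0,0,0],
  [0,0,0],
  [0,0,0],
  [0,0,0],
], spin=[0,0,0,0,0,0], fingers=[0.25,0.25,0.1,0,0,0], squeeze=20)

```text
time: 15.65
ee_pos: [0.5353, -0.3108, 0.0046]
ee_rot: [-1.537, -0.381, 0.381]
wrist_force: [0.5, -0.4, -1.1]
gripper_width: 0.0087
```

Emit:
servo_tool([
  [-0.006,0,0],
  [-0.007,0,0],
  [-0.007,0,0],
  [-0.007,0,0],
  [-0.007,0,0],
  [-0.007,0,0],
  [-0.007,0,0],
  [-0.007,0,0],
  [-0.007,0,0],
  [0,0,0],
], spin=[0,0,0,0,0,0,0,0,0,0], fingers=[0,0,0,0,0,0,0,0,0,0])

```text
time: 16.65
ee_pos: [0.4798, -0.3403, 0.0047]
ee_rot: [-1.537, -0.38, 0.381]
wrist_force: [0.6, 0.4, -1.4]
gripper_width: 0.009
```

```bash
python3 - <<'E'
from h import *
d=snap('wrist','w9')
st=state();print(st['ee_pos'],st['gripper_width'],st['wrist_force'])
f=cv2.imread('pics/w9.png');cv2.imwrite('pics/c9.png',cv2.resize(f[130:340,140:380],None,fx=2.8,fy=2.8,interpolation=cv2.INTER_CUBIC))
d=snap('scene','s9')
f=cv2.imread('pics/s9.png');cv2.imwrite('pics/cs9.png',cv2.resize(f[190:290,300:420],None,fx=6,fy=6,interpolation=cv2.INTER_CUBIC))
E
```

```text
[ 0.4802799  -0.34016787  0.00483353] 0.009049295998071439 [ 0.65730613  0.91951763 -0.20168368]
```

View pics/c9.png

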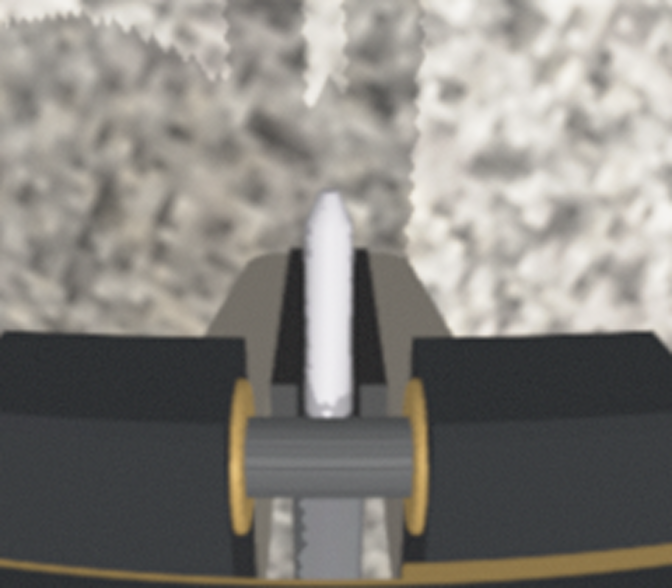

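View pics/cs9.png

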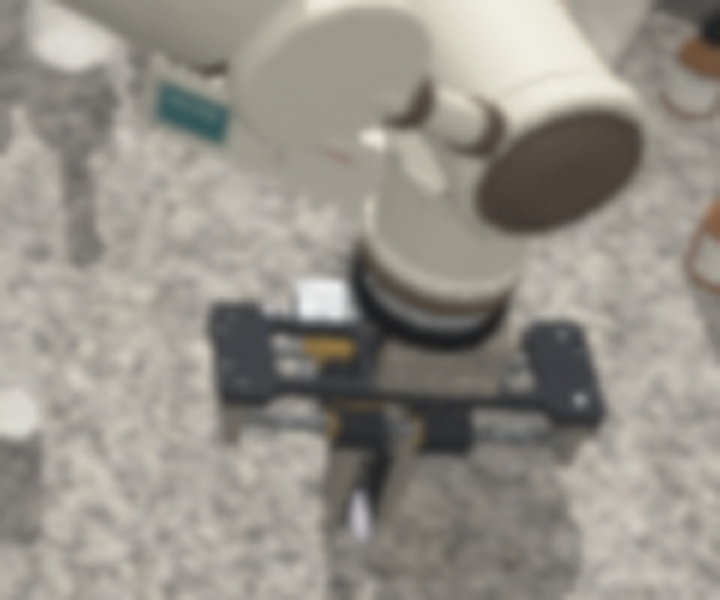

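Emit:
servo_tool([
  [-0.01,0,0],
  [-0.01,0,0],
  [0,0.003,0],
  [0,0,0],
  [0,0,0],
  [0,0,0],
  [0,0,0],
  [0,0,0],
], spin=[0,0,0,0,0,0,0,0], fingers=[0,0,0,0,0.15,0.45,0.45,0.45])

```text
time: 17.55
ee_pos: [0.4632, -0.3493, 0.002]
ee_rot: [-1.537, -0.381, 0.381]
wrist_force: [1.2, -0.2, 0.4]
gripper_width: 0.0357
```

```bash
python3 - <<'E'
from h import *
d=snap('wrist','w10')
st=state();print(st['ee_pos'],st['gripper_width'],st['wrist_force'])
f=cv2.imread('pics/w10.png');cv2.imwrite('pics/c10.png',cv2.resize(f[130:340,140:380],None,fx=2.8,fy=2.8,interpolation=cv2.INTER_CUBIC))
E
```

```text
[ 0.46313396 -0.34930122  0.00193848] 0.039154202753182606 [ 0.2578726 -0.0333595  0.556265 ]
```

View pics/c10.png

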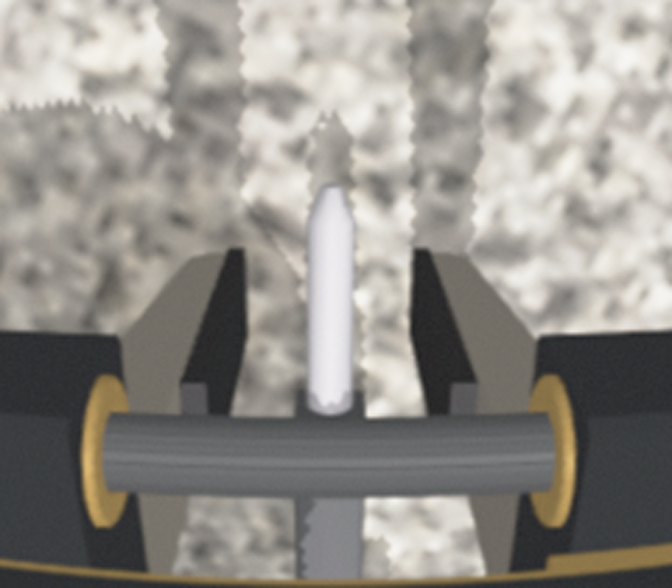

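```bash
python3 - <<'E'
from h import *
from scipy.spatial.transform import Rotation as R
d=load('w10'); st=state(); M=R.from_rotvec(st['ee_rot']).as_matrix()
for n,u,v,z in [('tip',331,184,.008),('shoulderL',297,393,.016),('shoulderR',364,393,.016),('hend-ish L',305,578,.016),('R',360,578,.016)]:
    p=onz(d,140+u/2.8,130+v/2.8,z,True); print(n,np.round(p,4),np.round(M.T@(p-st['ee_pos']),4))
E
```

```text
tip [ 0.4395 -0.3615  0.008 ] [-0.0266 -0.0061  0.0003]
shoulderL [ 0.481  -0.3475  0.016 ] [ 0.0167 -0.0141 -0.0067]
shoulderR [ 0.4744 -0.335   0.016 ] [ 0.0167 -0.0141  0.0073]
hend-ish L [ 0.5262 -0.3223  0.016 ] [ 0.0684 -0.0141 -0.0056]
R [ 0.52   -0.3107  0.016 ] [ 0.0683 -0.0141  0.0076]
```

Emit:
servo_tool([
  [0.018,0,0],
  [0.018,0,0],
  [0.018,0,0],
  [0,0,0],
  [0,0,0],
  [0,0,0],
  [0,0,0],
  [0,0,0],
  [0,0,0],
], spin=[0,0,0,0,0,0,0,0,0], fingers=[0.45,0.45,0.45,0.3,0.2,0,0,0,0], squeeze=30)

```text
time: 18.5
ee_pos: [0.5103, -0.3242, 0.0017]
ee_rot: [-1.537, -0.38, 0.381]
wrist_force: [-0.8, 0.3, -0.3]
gripper_width: 0.0157
```

```bash
python3 - <<'E'
from h import *
d=snap('wrist','w11')
st=state();print(st['ee_pos'],st['gripper_width'],st['wrist_force'])
f=cv2.imread('pics/w11.png');cv2.imwrite('pics/c11.png',cv2.resize(f[90:300,140:380],None,fx=2.8,fy=2.8,interpolation=cv2.INTER_CUBIC))
E
```

```text
[ 0.51035244 -0.32417725  0.00168426] 0.015541079750132867 [ 0.98217345 -0.08953715 -0.98729718]
```

View pics/c11.png

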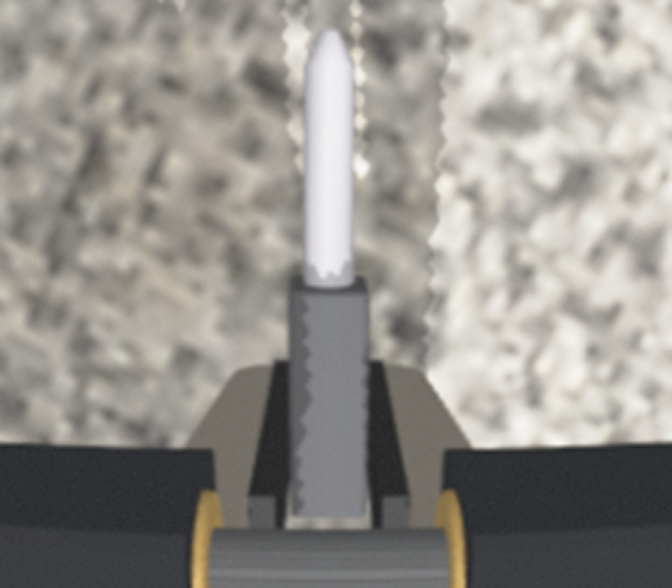

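```bash
python3 - <<'E'
from h import *
from scipy.spatial.transform import Rotation as R
d=load('w11'); st=state(); M=R.from_rotvec(st['ee_rot']).as_matrix()
print(np.degrees(np.arctan2(M[1,0],M[0,0])),np.round(M,4).tolist())
for n,u,v,z in [('tip',331,30,.008),('shoulderL',290,292,.016),('shoulderR',368,292,.016),('end L',290,517,.016),('R',365,517,.016)]:
    p=onz(d,140+u/2.8,90+v/2.8,z,True); print(n,np.round(p,4),np.round(M.T@(p-st['ee_pos']),4))
E
```

```text
27.824245540221636 [[0.8844, -0.0003, -0.4668], [0.4668, 0.0001, 0.8844], [-0.0002, -1.0, 0.0003]]
tip [ 0.4397 -0.3613  0.008 ] [-0.0798 -0.0063  0.0002]
shoulderL [ 0.4877 -0.3447  0.016 ] [-0.0296 -0.0143 -0.0076]
shoulderR [ 0.4807 -0.3315  0.016 ] [-0.0296 -0.0143  0.0074]
end L [ 0.5313 -0.3224  0.016 ] [ 0.0193 -0.0143 -0.0082]
R [ 0.5239 -0.3084  0.016 ] [ 0.0193 -0.0143  0.0076]
```

Emit:
servo_tool([
  [0,-0.02,0],
  [0,-0.04,0],
  [0,-0.04,0],
  [0,-0.04,0],
  [0.0262,0,0.0331],
  [0.0262,0,0.0331],
  [0.0262,0,0.0331],
  [0.0262,0,0.0331],
  [0.0262,0,0.0331],
  [0.0264,0,0.033],
], spin=[0,0,0,0,0,0,0,0,0,0], fingers=[0,0,0,0,0,0,0,0,0,0])

```text
time: 19.55
ee_pos: [0.557, -0.0734, 0.1418]
ee_rot: [-1.537, -0.381, 0.381]
wrist_force: [0.9, 0.6, -1.4]
gripper_width: 0.0152
```

Emit:
servo_tool([
  [0,0,0],
  [0,0,0],
  [0,0,0],
  [0,0,0],
  [0,0,0],
  [0,0,0],
  [0,0,0],
  [0,0,0],
  [0,0,0],
  [0,0,0],
], spin=[8.4,8.4,8.4,8.4,8.4,8.4,8.4,8.4,8.4,8.4], fingers=[0,0,0,0,0,0,0,0,0,0])

```text
time: 20.55
ee_pos: [0.5569, -0.0751, 0.1417]
ee_rot: [-1.431, 0.769, -0.769]
wrist_force: [0.6, 0.1, -0.7]
gripper_width: 0.0156
```

Emit:
servo_tool([
  [0,0,0],
  [0,0,0],
  [0,0,0],
  [0,0,0],
  [0,0,0],
  [0,0,0],
], spin=[8.4,8.4,8.4,8.4,0,0], fingers=[0,0,0,0,0,0])

```text
time: 21.15
ee_pos: [0.557, -0.0751, 0.1417]
ee_rot: [-1.213, 1.204, -1.203]
wrist_force: [-0.2, 0.8, -0.6]
gripper_width: 0.0156
```

```bash
python3 - <<'E'
from h import *
from scipy.spatial.transform import Rotation as R
d=snap('wrist','w12')
st=state();M=R.from_rotvec(st['ee_rot']).as_matrix();print(st['ee_pos'],st['joints'],np.degrees(np.arctan2(M[1,0],M[0,0])),st['gripper_width'],st['wrist_force'])
f=cv2.imread('pics/w12.png');cv2.imwrite('pics/w12z.png',cv2.resize(f,(800,600),interpolation=cv2.INTER_CUBIC))
E
```

```text
[ 0.55704257 -0.07506925  0.14177046] [-3.48907872e-01  1.91285575e-01  1.70838627e+00 -2.95045033e-05
  1.24200718e+00 -3.56108314e-01] -89.58689911583598 0.015382180913075286 [-0.46679234  0.8121627  -1.65155125]
```

View pics/w12z.png

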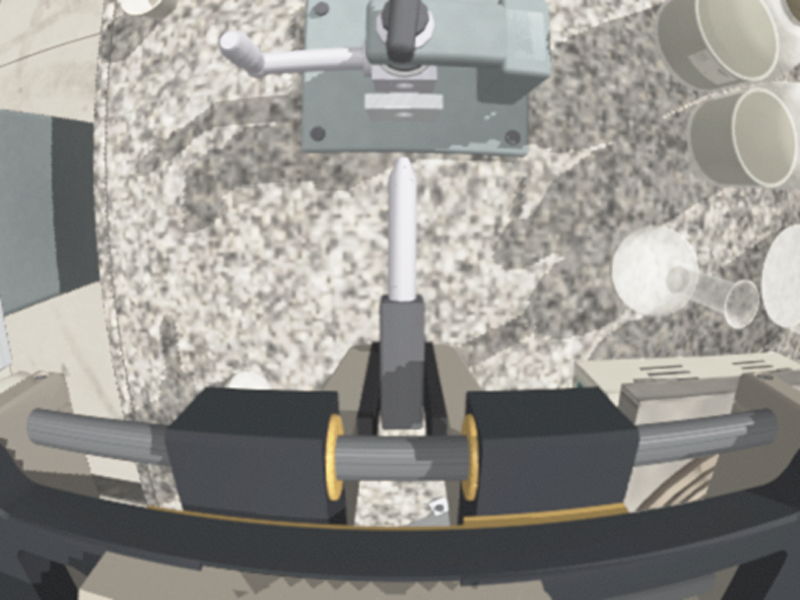

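```bash
python3 - <<'E'
from h import *
from scipy.spatial.transform import Rotation as R
d=load('w12'); g=cv2.imread('pics/w12.png')
cv2.imwrite('pics/c12.png',cv2.resize(g[10:130,190:350],None,fx=5,fy=5,interpolation=cv2.INTER_CUBIC))
E
```

```text
(no output)
```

View pics/c12.png

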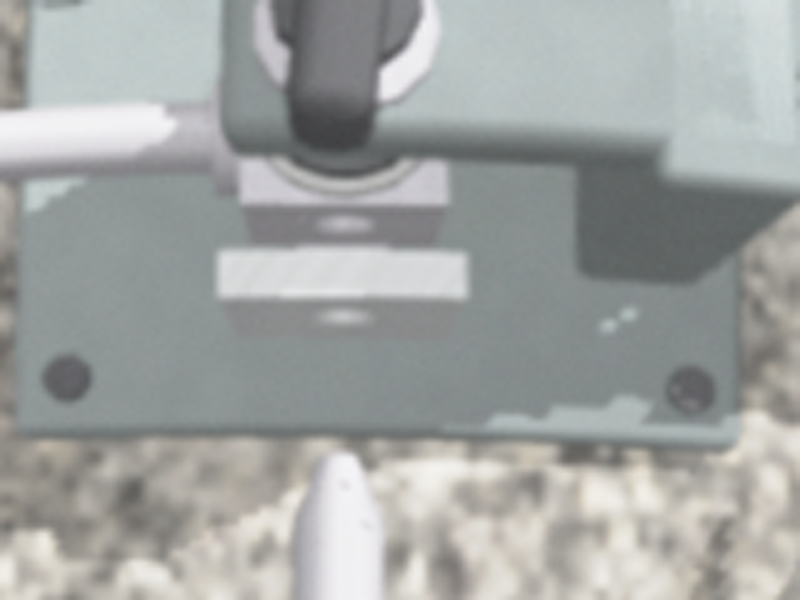

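```bash
python3 - <<'E'
from h import *
from scipy.spatial.transform import Rotation as R
d=load('w12'); st=state(); M=R.from_rotvec(st['ee_rot']).as_matrix()
for n,u,v,z in [('bL',217,299,.058),('bR',468,299,.058),('bLi',220,249,.058),('bRi',466,250,.058),('bhole',343,317,.034),('fL',240,205,.052),('fR',450,205,.052),('fhole',343,222,.034),('tip',341,455,.1418+.0063),('base0',18,430,.01),('base1',738,440,.01)]:
    p=onz(d,190+u/5,10+v/5,z,True); print(n,np.round(p,4),np.round(M.T@(p-st['ee_pos']),4))
E
```

```text
bL [0.5356 0.0365 0.058 ] [-0.1117  0.0838 -0.0206]
bR [0.5779 0.037  0.058 ] [-0.1119  0.0838  0.0217]
bLi [0.536  0.0454 0.058 ] [-0.1206  0.0838 -0.0202]
bRi [0.5775 0.0457 0.058 ] [-0.1206  0.0838  0.0214]
bhole [0.5569 0.0374 0.034 ] [-0.1125  0.1078  0.0007]
fL [0.5389 0.0548 0.052 ] [-0.13    0.0898 -0.0172]
fR [0.5752 0.0552 0.052 ] [-0.1301  0.0898  0.0191]
fhole [0.5568 0.0559 0.034 ] [-0.1309  0.1078  0.0007]
tip [0.5565 0.0027 0.1481] [-0.0778 -0.0063  0.    ]
base0 [0.4913 0.019  0.01  ] [-0.0946  0.1318 -0.065 ]
base1 [0.6382 0.0194 0.01  ] [-0.0939  0.1318  0.0818]
```

Emit:
servo_tool([
  [0,0.03,0.0006],
  [0,0.03,0],
  [0,0.03,0],
  [0,0.024,0],
  [0,0,0],
  [0,0,0],
  [0,0,0],
], spin=[0,0,0,0,0,0,0], fingers=[0,0,0,0,0,0,0])

```text
time: 21.9
ee_pos: [0.5592, -0.0755, 0.0297]
ee_rot: [-1.21, 1.203, -1.208]
wrist_force: [-0.1, -0.5, 1.0]
gripper_width: 0.0154
```

```bash
python3 - <<'E'
from h import *
from scipy.spatial.transform import Rotation as R
d=snap('wrist','w13'); s=snap('scene','s13')
st=state();M=R.from_rotvec(st['ee_rot']).as_matrix();print(st['ee_pos'],np.degrees(np.arctan2(M[1,0],M[0,0])),st['gripper_width'],st['wrist_force'])
g=cv2.imread('pics/w13.png');cv2.imwrite('pics/c13.png',cv2.resize(g[0:250,150:400],None,fx=2.4,fy=2.4,interpolation=cv2.INTER_CUBIC))
g=cv2.imread('pics/s13.png');cv2.imwrite('pics/cs13.png',cv2.resize(g[150:260,210:340],None,fx=5,fy=5,interpolation=cv2.INTER_CUBIC))
E
```

```text
[ 0.55915493 -0.07549746  0.02966736] -89.72801676495523 0.015815092637690296 [ 0.16676119  0.03671897 -0.29287904]
```

View pics/c13.png

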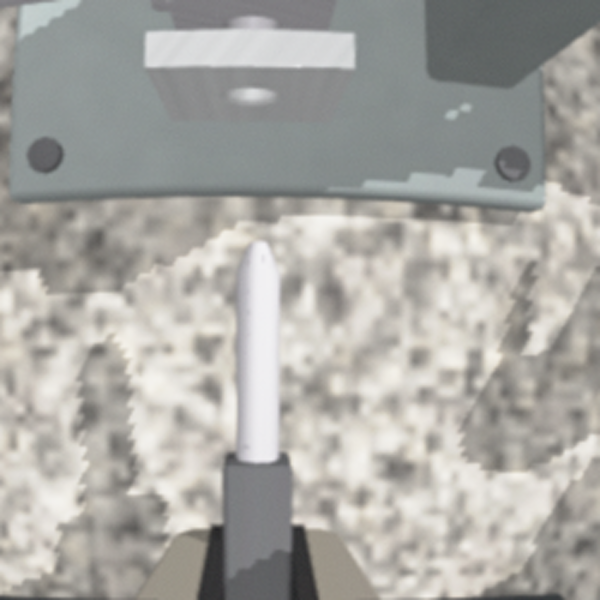

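View pics/cs13.png

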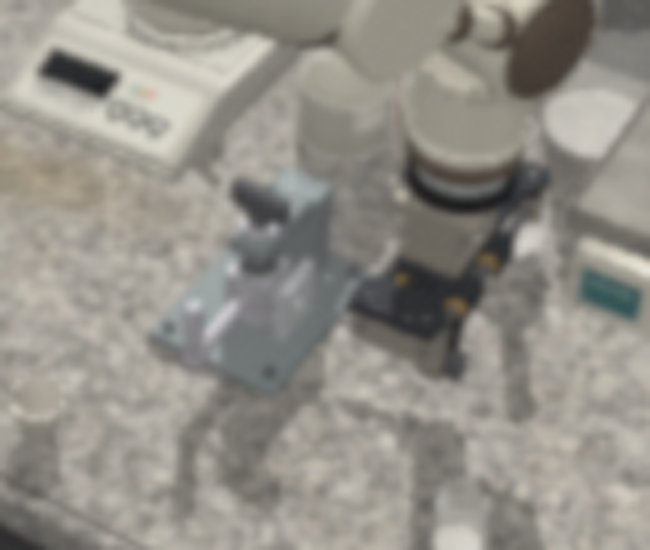

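Emit:
servo_tool([
  [0,0,0],
  [0,0,0],
], spin=[0,0], fingers=[0,0])

```text
time: 22.2
ee_pos: [0.5582, -0.0752, 0.0285]
ee_rot: [-1.211, 1.205, -1.207]
wrist_force: [-0.5, -0.2, -1.9]
gripper_width: 0.0157
```

```bash
python3 - <<'E'
from h import *
from scipy.spatial.transform import Rotation as R
d=load('w13'); st=state(); M=R.from_rotvec(st['ee_rot']).as_matrix()
print(st['ee_pos'])
for n,u,v,z in [('bL',146,68,.058),('bR',355,67,.058),('bhole',253,96,.034),('tip',259,242,.036),('sh',258,460,.036+.005),('sL',224,460,.044),('sR',291,460,.044)]:
    p=onz(d,150+u/2.4,0+v/2.4,z,True); print(n,np.round(p,4),np.round(M.T@(p-st['ee_pos']),4))
E
```

```text
[ 0.55819529 -0.07516549  0.02852241]
bL [0.5359 0.0372 0.058 ] [-0.1124 -0.0295 -0.0218]
bR [0.5775 0.0376 0.058 ] [-0.1127 -0.0295  0.0198]
bhole [0.5571 0.0375 0.034 ] [-0.1127 -0.0055 -0.0006]
tip [0.5588 0.0023 0.036 ] [-0.0775 -0.0075  0.0009]
sh [ 0.5589 -0.0471  0.041 ] [-0.0281 -0.0125  0.0008]
sL [ 0.5513 -0.0464  0.044 ] [-0.0288 -0.0155 -0.0068]
sR [ 0.5662 -0.0463  0.044 ] [-0.0288 -0.0155  0.0082]
```

Emit:
servo_tool([
  [-0.008,0,-0.0006],
  [-0.008,0,0],
  [-0.008,0,0],
  [-0.004,0,0],
  [0,0,0],
  [0,0,0],
], spin=[0,0,0,0,0,0], fingers=[0,0,0,0,0,0])

```text
time: 22.8
ee_pos: [0.5571, -0.0469, 0.0278]
ee_rot: [-1.212, 1.206, -1.206]
wrist_force: [0.5, -0.9, -1.1]
gripper_width: 0.0157
```

```bash
python3 - <<'E'
from h import *
d=snap('wrist','w14'); st=state(); print(st['ee_pos'],st['wrist_force'])
g=cv2.imread('pics/w14.png');cv2.imwrite('pics/c14.png',cv2.resize(g[0:200,150:370],None,fx=3,fy=3,interpolation=cv2.INTER_CUBIC))
E
```

```text
[ 0.55706755 -0.0470989   0.02783596] [0.59402085 0.07717288 0.25511934]
```

View pics/c14.png

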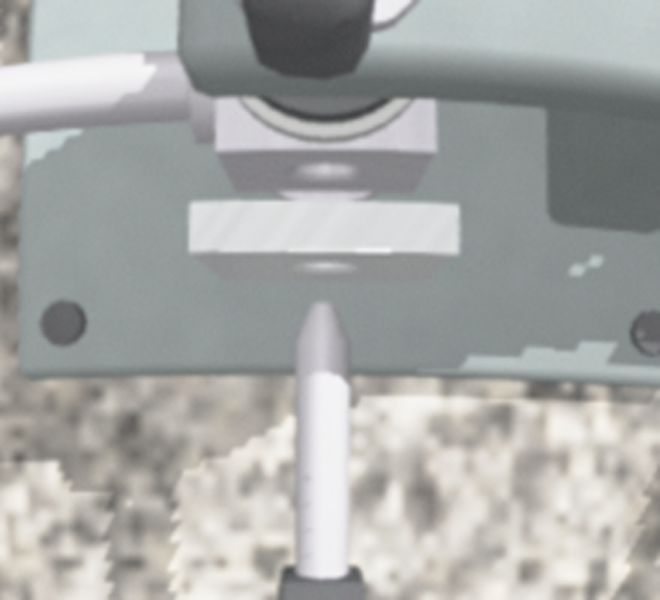

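Emit:
servo_tool([
  [-0.004,0,0.0004],
  [-0.004,0,0],
  [-0.004,0,0],
  [-0.004,0,0],
  [-0.004,0,0],
  [0,0,0],
], spin=[0,0,0,0,0,0], fingers=[0,0,0,0,0,0])

```text
time: 23.45
ee_pos: [0.5572, -0.0264, 0.0278]
ee_rot: [-1.212, 1.206, -1.205]
wrist_force: [0.2, -0.3, -0.8]
gripper_width: 0.0156
```

Emit:
servo_tool([
  [-0.003,0,0],
  [-0.003,0,0],
  [-0.003,0,0],
  [-0.003,0,0],
  [0,0,0],
], spin=[0,0,0,0,0], fingers=[0,0,0,0,0])

```text
time: 23.95
ee_pos: [0.5572, -0.0146, 0.0278]
ee_rot: [-1.211, 1.206, -1.206]
wrist_force: [-0.6, 0.0, -0.2]
gripper_width: 0.0158
```

Emit:
servo_tool([
  [-0.004,0,0],
  [-0.004,0,0],
  [-0.004,0,0],
  [-0.004,0,0],
  [-0.002,0,0],
  [0,0,0],
], spin=[0,0,0,0,0,0], fingers=[0,0,0,0,0,0])

```text
time: 24.55
ee_pos: [0.5572, 0.0034, 0.0278]
ee_rot: [-1.211, 1.206, -1.206]
wrist_force: [-0.9, -0.4, -0.8]
gripper_width: 0.0155
```

```bash
python3 - <<'E'
from h import *
d=snap('wrist','w15'); st=state(); print(st['ee_pos'],st['wrist_force'])
g=cv2.imread('pics/w15.png');cv2.imwrite('pics/c15.png',cv2.resize(g[50:270,150:370],None,fx=2.7,fy=2.7,interpolation=cv2.INTER_CUBIC))
E
```

```text
[0.55719625 0.0031021  0.02778994] [ 0.00159826 -0.1355132   0.08639828]
```

View pics/c15.png

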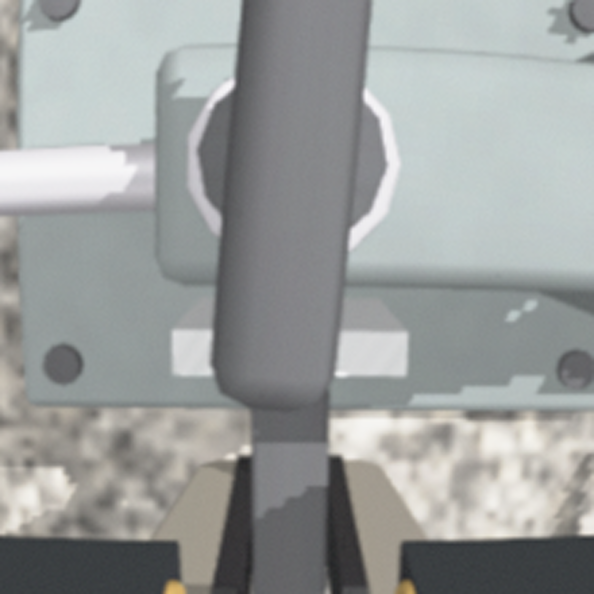

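Emit:
servo_tool([
  [-0.001,0,0],
  [-0.001,0,0],
  [-0.001,0,0],
  [-0.001,0,0],
  [0,0,0],
], spin=[0,0,0,0,0], fingers=[0,0,0,0,0])

```text
time: 25.1
ee_pos: [0.5572, 0.0071, 0.0278]
ee_rot: [-1.211, 1.206, -1.206]
wrist_force: [-0.0, -0.4, -1.1]
gripper_width: 0.0155
```

Emit:
servo_tool([
  [-0.001,0,0],
  [0,0,0],
], spin=[0,0], fingers=[0,0])

```text
time: 25.3
ee_pos: [0.5572, 0.0081, 0.0278]
ee_rot: [-1.211, 1.206, -1.206]
wrist_force: [0.2, 0.6, -0.5]
gripper_width: 0.0158
```

Emit:
servo_tool([
  [-0.001,0,0],
  [0,0,0],
], spin=[0,0], fingers=[0,0])

```text
time: 25.5
ee_pos: [0.5572, 0.0091, 0.0278]
ee_rot: [-1.211, 1.206, -1.206]
wrist_force: [-0.2, 0.2, -1.2]
gripper_width: 0.0154
```

Emit:
servo_tool([
  [-0.001,0,0],
  [0,0,0],
], spin=[0,0], fingers=[0,0])

```text
time: 25.7
ee_pos: [0.5572, 0.0097, 0.0278]
ee_rot: [-1.212, 1.206, -1.206]
wrist_force: [-0.1, -1.8, -1.5]
gripper_width: 0.0153
```

Emit:
servo_tool([
  [-0.001,0,0],
  [0,0,0],
], spin=[0,0], fingers=[0,0])

```text
time: 25.9
ee_pos: [0.5572, 0.0098, 0.0279]
ee_rot: [-1.213, 1.205, -1.207]
wrist_force: [-1.6, -4.7, -0.8]
gripper_width: 0.0156
```

```bash
python3 - <<'E'
from h import *
d=snap('scene','s16'); st=state(); print(st['ee_pos'],st['wrist_force'])
g=cv2.imread('pics/s16.png');cv2.imwrite('pics/cs16.png',cv2.resize(g[150:250,210:330],None,fx=6,fy=6,interpolation=cv2.INTER_CUBIC))
E
```

```text
[0.5571926  0.00981513 0.027857  ] [-0.5293494  -5.91997754 -0.55273261]
```

View pics/cs16.png

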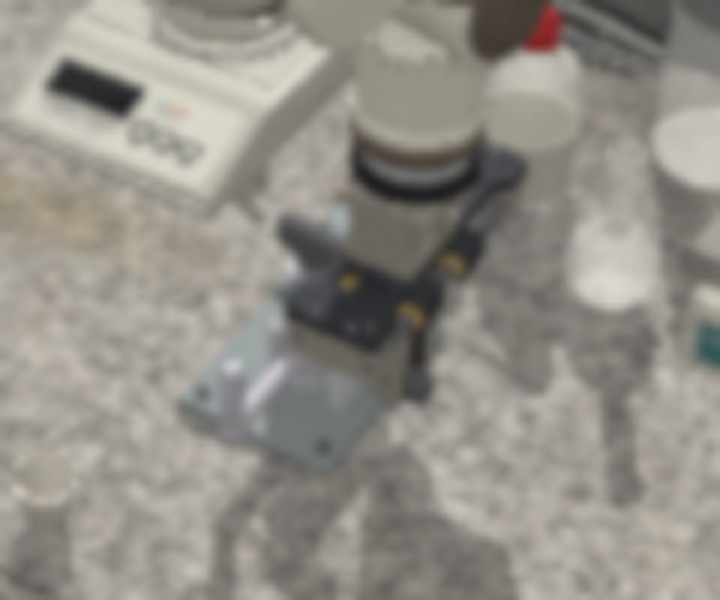

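Emit:
servo_tool([
  [0,0,0],
  [0,0,0],
  [0,0,0],
  [0.02,0,0],
  [0.04,0,0],
  [0.04,0,0],
  [0,-0.04,0],
  [0,-0.04,0],
  [0,0,0],
], spin=[0,0,0,0,0,0,0,0,0], fingers=[0.25,0.5,0.5,0.5,0.5,0.5,0.5,0.5,0.5])

```text
time: 26.85
ee_pos: [0.5619, -0.0907, 0.1142]
ee_rot: [-1.206, 1.197, -1.214]
wrist_force: [0.7, 0.1, -0.0]
gripper_width: 0.0458
```

```bash
python3 - <<'E'
from h import *
d=snap('wrist','w17'); st=state(); print(st['ee_pos'],st['wrist_force'])
g=cv2.imread('pics/w17.png');cv2.imwrite('pics/c17.png',cv2.resize(g[0:200,150:370],None,fx=3,fy=3,interpolation=cv2.INTER_CUBIC))
E
```

```text
[ 0.56011504 -0.08989976  0.1112336 ] [0.66947038 0.56130091 0.45135154]
```

View pics/c17.png

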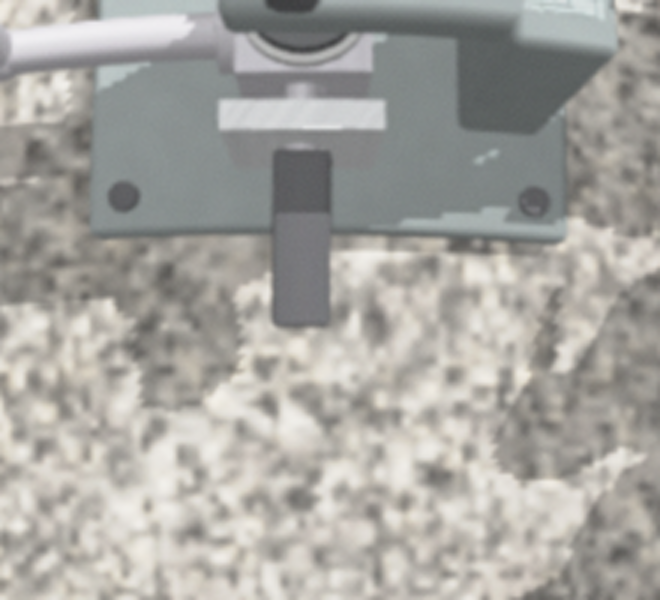

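```bash
python3 - <<'E'
from h import *
d=load('w17')
for n,u,v,z in [('br',302,130,.058),('front',302,150,.042),('end',302,327,.042),('endL',274,326,.042),('endR',330,326,.042)]:
    print(n,np.round(onz(d,150+u/3,v/3,z,True),4))
for z in (.058,.05,.042,.034): print(z,(proj(d,(.557,.0378,z),True)-[150,0])*3)
g=cv2.imread('pics/w17.png');cv2.imwrite('pics/c17b.png',cv2.resize(g[20:80,220:300],None,fx=9,fy=9,interpolation=cv2.INTER_CUBIC))
E
```

```text
br [0.5566 0.0366 0.058 ]
front [0.5565 0.0352 0.042 ]
end [ 0.5568 -0.0139  0.042 ]
endL [ 0.5493 -0.0137  0.042 ]
endR [ 0.5643 -0.0136  0.042 ]
0.058 [303.50593208 125.69052281]
0.05 [303.75018877 133.55594993]
0.042 [303.97945733 140.93414712]
0.034 [304.19504699 147.86810392]
```

View pics/c17b.png

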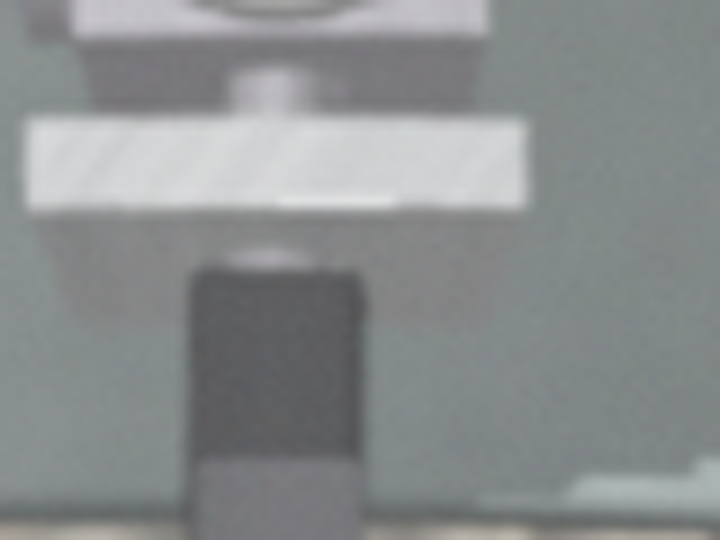

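The picture shows a light crescent above the handle, so the shoulder is still about 1.5 mm short of the bracket. I'll push on the back end of the handle with the fingers shut.

Emit:
servo_tool([
  [0,0.03,0],
  [0,0.03,0],
  [0,0.023,0],
  [0,0,0],
  [0,0,0],
  [-0.02,0,0],
  [-0.02,0,0],
  [-0.01,0,0],
  [0,0,0],
  [0,0,0],
], spin=[0,0,0,0,0,0,0,0,0,0], fingers=[0,0,0,0,0,0,0,0,0,0])

```text
time: 27.9
ee_pos: [0.558, -0.0394, 0.0256]
ee_rot: [-1.211, 1.204, -1.207]
wrist_force: [-1.2, 0.2, 0.1]
gripper_width: 0.0004
```

Emit:
servo_tool([
  [-0.007,0,0],
  [-0.005,0,0],
  [-0.002,0,0],
  [-0.001,0,0],
  [0,0,0],
], spin=[0,0,0,0,0], fingers=[0,0,0,0,0])

```text
time: 28.4
ee_pos: [0.5573, -0.0239, 0.0247]
ee_rot: [-1.211, 1.206, -1.206]
wrist_force: [0.1, -0.1, 0.4]
gripper_width: 0.0002
```

Emit:
servo_tool([
  [-0.001,0,0],
  [-0.001,0,0],
], spin=[0,0], fingers=[0,0])

```text
time: 28.6
ee_pos: [0.5573, -0.0222, 0.0248]
ee_rot: [-1.211, 1.206, -1.206]
wrist_force: [-0.0, -2.6, 0.3]
gripper_width: 0.0001
```

Emit:
servo_tool([
  [-0.001,0,0],
  [-0.001,0,0],
], spin=[0,0], fingers=[0,0])

```text
time: 28.8
ee_pos: [0.5579, -0.0217, 0.0253]
ee_rot: [-1.213, 1.203, -1.209]
wrist_force: [0.3, -9.0, 1.5]
gripper_width: 0.0009
```

Emit:
servo_tool([
  [-0.001,0,0],
  [-0.001,0,0],
  [0,0,0],
], spin=[0,0,0], fingers=[0,0,0])

```text
time: 29.1
ee_pos: [0.5585, -0.0215, 0.0259]
ee_rot: [-1.214, 1.201, -1.211]
wrist_force: [0.1, -12.5, 2.4]
gripper_width: 0.0002
```

Emit:
servo_tool([
  [0.02,0,0],
  [0.04,0,0],
  [0.014,0,0],
  [0,-0.04,0],
  [0,-0.043,0],
  [0,0,0],
  [0,0,0],
], spin=[0,0,0,0,0,0,0], fingers=[0,0,0,0,0,0,0])

```text
time: 29.8
ee_pos: [0.5584, -0.0919, 0.1089]
ee_rot: [-1.21, 1.204, -1.207]
wrist_force: [-0.4, 0.6, -0.2]
gripper_width: 0.0006
```

```bash
python3 - <<'E'
from h import *
d=snap('wrist','w18'); st=state(); print(st['ee_pos'],st['wrist_force'])
g=cv2.imread('pics/w18.png');cv2.imwrite('pics/c18b.png',cv2.resize(g[20:120,210:310],None,fx=6,fy=6,interpolation=cv2.INTER_CUBIC))
E
```

```text
[ 0.55725258 -0.09141499  0.10730892] [-0.16746635 -0.04376003 -0.76775357]
```

View pics/c18b.png

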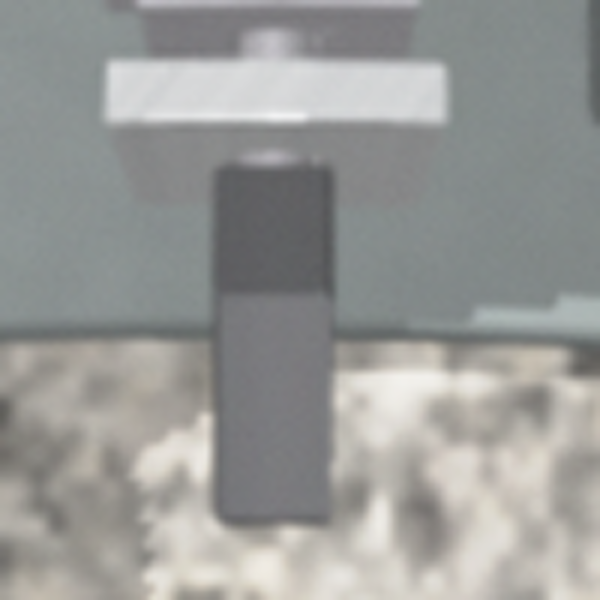

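```bash
python3 - <<'E'
from h import *
for nm,x0,y0,s,L in [('w17',220,20,9,[('brTop',275,210,.058),('front',275,272,.0408)]),('w17',150,0,3,[('end',302,327,.0408)]),('w18',210,20,6,[('brTop',272,122,.058),('front',272,166,.0408),('end',272,522,.0408),('crescTop',272,148,.0402),('brBack',272,61,.058),('fit',272,4,.052)])]:
    d=load(nm)
    for n,u,v,z in L: print(nm,n,np.round(onz(d,x0+u/s,y0+v/s,z,True),4))
    yb=onz(d,x0+272/s,y0+[210,0,122][[9,3,6].index(s)]/s,.058,True)[1] if s!=3 else .0366
    print([ (z,round(float((proj(d,(.557,yb,z),True)[1]-y0)*s),1)) for z in (.058,.0402,.0385,.034,.0278,.010)])
E
```

```text
w17 brTop [0.5565 0.0366 0.058 ]
w17 front [0.5564 0.0353 0.0408]
[(0.058, 210.0), (0.0402, 259.7), (0.0385, 264.1), (0.034, 275.5), (0.0278, 290.5), (0.01, 330.0)]
w17 end [ 0.5568 -0.0139  0.0408]
[(0.058, 130.1), (0.0402, 146.7), (0.0385, 148.1), (0.034, 151.9), (0.0278, 156.9), (0.01, 170.1)]
w18 brTop [0.5561 0.0368 0.058 ]
w18 front [0.5561 0.0354 0.0408]
w18 end [ 0.5564 -0.0134  0.0408]
w18 crescTop [0.556  0.0381 0.0402]
w18 brBack [0.5561 0.045  0.058 ]
w18 fit [0.556 0.055 0.052]
[(0.058, 122.0), (0.0402, 157.4), (0.0385, 160.6), (0.034, 168.6), (0.0278, 179.3), (0.01, 207.4)]
```

Emit:
servo_tool([
  [-0.02,0,0],
  [-0.04,0,0],
  [-0.005,0,0],
  [0,0,0],
  [0,0,0],
], spin=[0,0,0,0,0], fingers=[0,0,0,0,0])

```text
time: 30.35
ee_pos: [0.5568, -0.0274, 0.1068]
ee_rot: [-1.212, 1.207, -1.205]
wrist_force: [0.2, 0.1, 1.0]
gripper_width: 0.0007
```

```bash
python3 - <<'E'
from h import *
d=snap('wrist','w19'); st=state(); print(st['ee_pos'],st['wrist_force'])
E=d['extrinsics'];print(-E[:3,:3].T@E[:3,3])
p=proj(d,(.557,.0375,.04),True);print(p)
g=cv2.imread('pics/w19.png');u,v=int(p[0]),int(p[1]);print(u-40,v-40);cv2.imwrite('pics/c19.png',cv2.resize(g[v-40:v+40,u-40:u+40],None,fx=7.5,fy=7.5,interpolation=cv2.INTER_CUBIC))
E
```

```text
[ 0.55697342 -0.02772527  0.10708885] [-0.76274431  0.1073428   0.06794002]
[0.55623828 0.03813669 0.27647262]
[258.44677478 124.07097073]
218 84
```

View pics/c19.png

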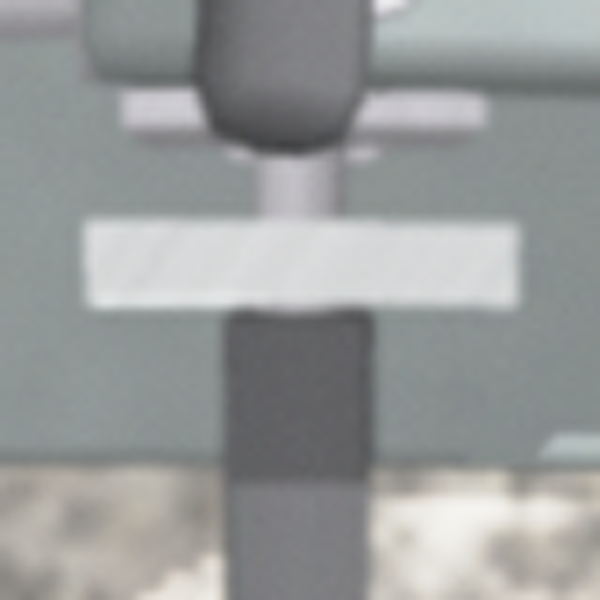

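```bash
python3 - <<'E'
from h import *
d=load('w19')
for n,u,v,z in [('br',295,308,.058),('front',240,312,.0408),('frontc',295,311,.0408),('hL',226,400,.0408),('hR',371,400,.0408),('brback',295,220,.058)]:
    print(n,np.round(onz(d,218+u/7.5,84+v/7.5,z,True),4))
E
```

```text
br [0.5561 0.0368 0.058 ]
front [0.5504 0.0363 0.0408]
frontc [0.5561 0.0364 0.0408]
hL [0.5489 0.0269 0.0408]
hR [0.5642 0.027  0.0408]
brback [0.5561 0.0454 0.058 ]
```

Emit:
servo_tool([
  [0,-0.04,0],
  [0,-0.04,0],
  [-0.034,0,0],
  [-0.034,0,0],
  [-0.034,0,0],
  [0,0,0],
  [0,0,0],
  [0,0,0],
], spin=[0,0,0,0,0,5.6,0,0], fingers=[0.5,0.5,0.5,0.5,0.5,0.5,0.5,0.5])

```text
time: 31.2
ee_pos: [0.557, 0.074, 0.1876]
ee_rot: [-1.164, 1.277, -1.277]
wrist_force: [-0.6, -0.2, -1.0]
gripper_width: 0.0461
```

```bash
python3 - <<'E'
from h import *
from scipy.spatial.transform import Rotation as R
d=snap('wrist','w20')
st=state();M=R.from_rotvec(st['ee_rot']).as_matrix();print(st['ee_pos'],st['joints'],np.degrees(np.arctan2(M[1,0],M[0,0])),st['gripper_width'])
g=cv2.imread('pics/w20.png');cv2.imwrite('pics/c20.png',cv2.resize(g[90:240,170:350],None,fx=4,fy=4,interpolation=cv2.INTER_CUBIC))
E
```

```text
[0.55700354 0.07393027 0.1876407 ] [-8.29672717e-02  1.46287289e-01  1.66475312e+00 -2.04474729e-04
  1.33079776e+00  1.01845734e-02] -95.33441997839705 0.045789110478647706
```

View pics/c20.png

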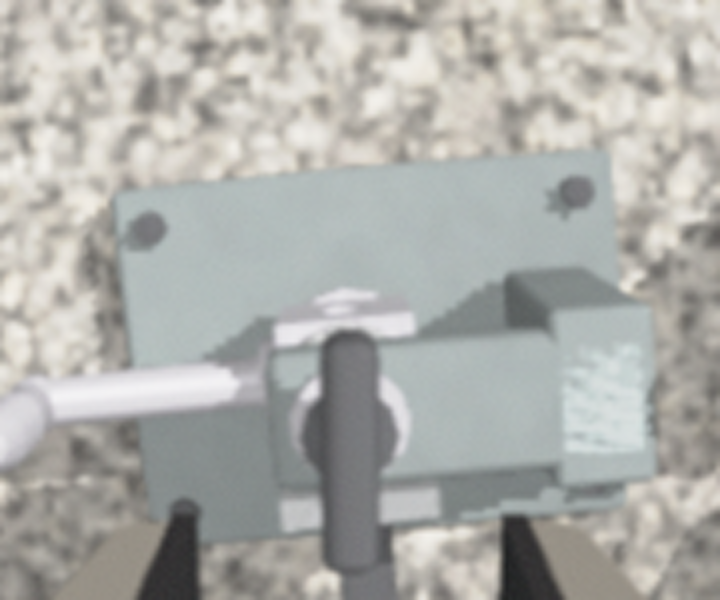

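Emit:
servo_tool([
  [0,0.03,0],
  [0,0.03,0],
  [0,0.0195,0],
  [0,0,0],
  [0,0,0],
  [0,0,0],
  [0,0,0],
  [0,0,0],
], spin=[0,0,0,0,0,0,0,0], fingers=[0.4,0.4,0.4,0.3,0.1,0,0,0], squeeze=35)

```text
time: 32.05
ee_pos: [0.5573, 0.0747, 0.11]
ee_rot: [-1.164, 1.276, -1.278]
wrist_force: [-5.0, -1.5, 6.0]
gripper_width: 0.0114
```

Emit:
servo_tool([
  [0,0,0],
  [0,0,0],
], spin=[0,0], fingers=[0,0])

```text
time: 32.25
ee_pos: [0.5573, 0.0747, 0.1099]
ee_rot: [-1.164, 1.276, -1.278]
wrist_force: [-3.8, -1.0, 6.8]
gripper_width: 0.0116
```

Emit:
servo_tool([
  [0,0.0002,0],
  [0,0.0002,0],
  [0,0.0002,0],
  [0,0.0003,0],
  [0,0.0002,0],
  [0,0.0002,0],
  [0,0.0002,0],
  [0,0.0002,0],
  [0,0.0003,0],
  [0,0.0002,0],
], spin=[8,8,8,8,8,8,8,8,8,8.5], fingers=[0,0,0,0,0,0,0,0,0,0])

```text
time: 33.25
ee_pos: [0.5574, 0.0746, 0.1079]
ee_rot: [-0.072, 2.186, -2.188]
wrist_force: [-4.8, -1.1, 6.6]
gripper_width: 0.012
```

Emit:
servo_tool([
  [0,0,0],
  [0,0,0],
  [0,0,0],
], spin=[1,0,0], fingers=[0,0,0])

```text
time: 33.55
ee_pos: [0.5573, 0.0747, 0.1079]
ee_rot: [-0.06, 2.192, -2.194]
wrist_force: [-4.5, -1.1, 6.4]
gripper_width: 0.0122
```

```bash
python3 - <<'E'
from h import *
from scipy.spatial.transform import Rotation as R
st=state();M=R.from_rotvec(st['ee_rot']).as_matrix();print(st['ee_pos'],st['joints'],np.degrees(np.arctan2(M[1,0],M[0,0])),st['gripper_width'],st['wrist_force'],st['ft_torque'])
E
```

```text
[0.55734099 0.07465465 0.10788101] [-8.12388721e-02  2.30690236e-01  1.73452125e+00 -8.86884141e-04
  1.17520683e+00  1.43449662e+00] -176.82566300378812 0.012156046422250252 [-4.47794187 -1.09151566  6.39938674] [-0.25797789  1.01188952  0.04292781]
```

Emit:
servo_tool([
  [0,0,0],
  [0,0,0],
  [0,0,0],
  [0,-0.03,0],
  [0,-0.05,0],
  [0,-0.05,0],
  [0.04,-0.03,0],
  [0,0,0],
  [0,0,0],
], spin=[0,0,0,0,0,0,0,0,0], fingers=[0.3,0.6,0.6,0.6,0.6,0.6,0.6,0.6,0.6])

```text
time: 34.45
ee_pos: [0.5172, 0.0728, 0.2667]
ee_rot: [-0.058, 2.192, -2.193]
wrist_force: [-0.1, -0.3, -1.1]
gripper_width: 0.0554
```

```bash
python3 - <<'E'
from h import *
from scipy.spatial.transform import Rotation as R
d=snap('wrist','w21');snap('scene','s21')
st=state();M=R.from_rotvec(st['ee_rot']).as_matrix();print(st['ee_pos'],np.degrees(np.arctan2(M[1,0],M[0,0])),st['gripper_width'])
g=cv2.imread('pics/w21.png');cv2.imwrite('pics/w21z.png',cv2.resize(g,(800,600),interpolation=cv2.INTER_CUBIC))
E
```

```text
[0.5165773  0.07281829 0.26417123] -176.8582295047378 0.055242877000484636
```

View pics/w21z.png

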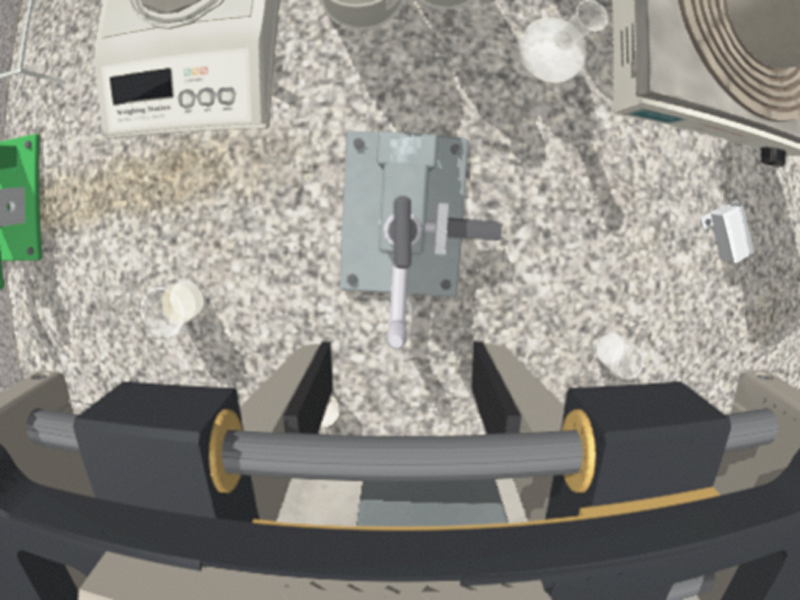

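```bash
python3 - <<'E'
from h import *
g=cv2.imread('pics/w21.png');cv2.imwrite('pics/c21.png',cv2.resize(g[80:230,210:330],None,fx=4,fy=4,interpolation=cv2.INTER_CUBIC))
E
```

```text
(no output)
```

View pics/c21.png

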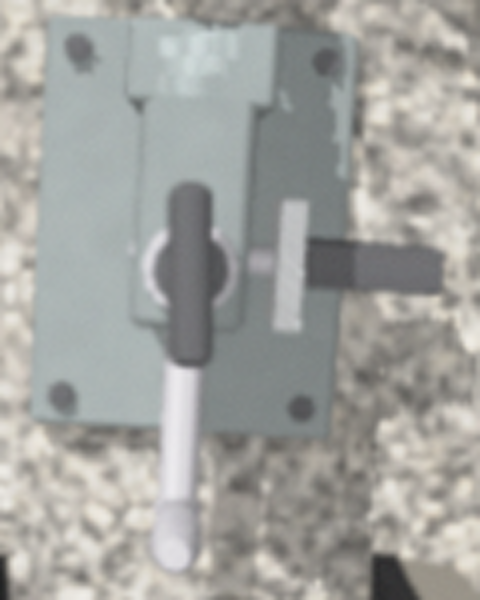

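```bash
python3 - <<'E'
from h import *
d=load('w21')
P=lambda u,v,z: onz(d,210+u/4,80+v/4,z,True)
a,b=P(190,183,.125),P(190,366,.125); print('bar',a,b,np.degrees(np.arctan2(*(a-b)[[1,0]])))
n=P(176,552,.086); print('noz',n, np.arctan2(n[1]-.0742,.5568-n[0]))
L,Rr=P(280,198,.058),P(275,330,.058)
print('bracket yaw',np.degrees(np.arctan2(*(L-Rr)[[1,0]])),'outer',P(307,199,.058),P(301,332,.058))
print('handle front',P(308,263,.0408),'end',P(442,268,.0408))
for nme,u,v,z in [('wb',613,350,.05),('cruc',330,410,.032),('beak',180,302,.03)]: print(nme,onz(d,u*.64,v*.64,z,True))
E
```

```text
bar [0.58075344 0.07474133 0.125     ] [0.53246644 0.07196086 0.125     ] 3.2955777660259296
noz [0.46784479 0.07247641 0.086     ] -0.019373549992892442
bracket yaw 1.6737768566799331 outer [0.57766726 0.03726013 0.058     ] [0.53488461 0.03619664 0.058     ]
handle front [0.55609692 0.03372129 0.0408    ] end [ 0.55780119 -0.0119621   0.0408    ]
wb [ 0.45583225 -0.13290903  0.05      ]
cruc [0.37477043 0.13321182 0.032     ]
beak [0.47405239 0.2852156  0.03      ]
```

View pics/s21.png

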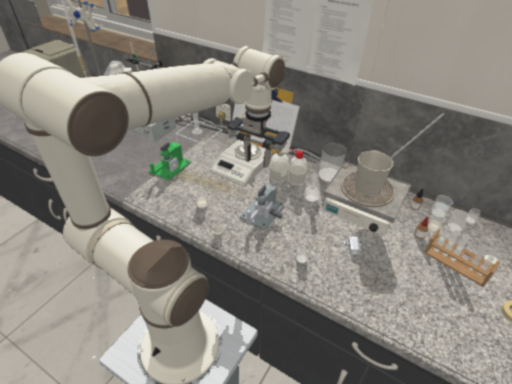

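```bash
python3 -c "
from h import *
print(state()['wrist_force'],state()['time']); print(sign_off())"
```

```text
[ 0.00729844  0.88812434 -0.0987659 ] 34.55
the job is handed in; nothing more can be done
None
```

I re-aimed the fitting, pinned it and tightened the clamp again, then handed the job in at 34.6 s with the arm clear of everything.

**What I did:**
- **Screw:** I backed it off by 80° to about 1.48 rad. It is now turned back to about 0.06 rad; it started near 0.08.
- **Nozzle:** I swung it round to fitting angle 0.
- **Pin:** I drew it out of the holder, regripped it by its handle and pushed it through both holes. It finished with a 12.5 N push on the handle's end, where it came to a hard stop.

**Last checks:**
- The bar handle measured 3.3° against the clamp.
- The nozzle measured about -0.02 rad.
- The far end of the pin's handle measured at y -0.012, which puts the shoulder at the bracket face.
- The glassware and the crucible look to be where they started in the scene view. My wrist-camera positions before and after differ by up to about 16 mm, which I put down to rough pixel picks.

**What disagreed:**
- The jaws first closed on the screw's round hub instead of the bar, so I raised them and regripped.
- The first insertion stopped about 1.5 mm short by camera, so I pushed again.
- Slanted views still suggested a 1.4 mm gap after that push. The view from straight above showed 0.5 mm or less, which I put down to pin droop and edge rounding.

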